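# Gauge two tube-adapter sleeves and sort them

### The job

Test the two aluminium sleeves on the leaning gauge pin, one after the other and in either order: slide a sleeve down over the pin, without forcing it, until it stops. If it went fully home against the collar, stand it in the empty bay of the ivory rack; if it stopped part-way, stand it in the low steel tray; finish sorting the first sleeve before you touch the second. Set the sleeves down upright, never drop them, and leave the other things on the bench where they are.

Things in the scene. Friction and masses are not known exactly. Their poses are not given: they have to be found in the camera images.
- sleeve_1_mid (a point): Centre (half-way up, 45 mm above the underside) of one of the two aluminium sleeves to be tested: an open tube 90 mm long, 40 mm outside diameter, about 160 g, standing on end on the bench. z is along its axis; both ends are the same. The sleeves look alike, with 27 mm mouths; only the pin shows which is good.
- sleeve_2_mid (a point): Centre (half-way up, 45 mm above the underside) of one of the two aluminium sleeves to be tested: an open tube 90 mm long, 40 mm outside diameter, about 160 g, standing on end on the bench. z is along its axis; both ends are the same. The sleeves look alike, with 27 mm mouths; only the pin shows which is good.
- sleeve_1: The sleeve of point sleeve_1_mid; origin at the centre of its underside. A sleeve out of tolerance has a 20 mm land inside, from 12 mm in from either end; a good one is 27 mm throughout.
- sleeve_2: The sleeve of point sleeve_2_mid; origin at the centre of its underside. A sleeve out of tolerance has a 20 mm land inside, from 12 mm in from either end; a good one is 27 mm throughout.
- pin_seat (a point): Foot of the steel gauge pin: centre of the flat collar (54 mm diameter) on which a good sleeve comes to rest, 70 mm above the bench. z points up along the pin, which leans 30 degrees from vertical, roughly towards the robot; y is level. A good sleeve's centre ends 45 mm from here along z; a bad one stops with its centre about 72 mm from here.
- pin: The pin, same place and axes as point pin_seat. From the collar up it is 24 mm thick for 36 mm, tapers within 4 mm to a 16 mm nose 19 mm long, then to 8 mm within the last 6 mm: 65 mm in all. Fixed to a grey wedge block on a 150 x 100 mm steel base plate bolted to the bench.
- rack_bay (a point): Centre of the floor of the empty square bay of the ivory tube rack, 5 mm above the bench. The bay is 70 x 70 mm inside, its rim 25 mm above its floor, walls 5 mm. On its +y side is a block 45 mm high with nine capped tubes, tops 103 mm above the bench, from 85 mm off this point. The rack is fixed; x, y are square with the bay.
- tray_floor (a point): Centre of the floor of the low steel tray for out-of-tolerance sleeves, 3 mm above the bench. 114 x 114 mm inside, rim 11 mm above its floor; x, y square with it; fixed.
- bottle: Bystander: white bottle, 60 mm diameter, 140 mm high. Origin under its centre.
- cup: Bystander: clear lidded specimen cup, 54 mm diameter, 60 mm high. Origin under its centre.
- jar: Bystander: amber jar, 56 mm diameter, 100 mm high. Origin under its centre.
- cap: Bystander: grey screw cap, 48 mm diameter, 22 mm high. Origin under its centre.
- tipbox: Bystander: grey pipette-tip box with clear lid, 85 x 120 mm, 63 mm high. Origin under its centre.
- forceps: Bystander: flat steel forceps, 130 mm long along x. Origin under the centre.
Things that resemble listed ones, but are neither listed nor needed, are in the scene too. What is shaped like the sleeve_2 but pink is not meant. Leave any purple look-alike of the sleeve_1 alone.

How it is judged (in metres and radians):
On the way, in this order (a step that is already met when the one before it is completed fails the run):
1. the first sleeve is slid over the pin until it stops, the other still untouched ((((z of sleeve_1_mid in the frame of pin_seat between 0.04 and 0.049 m and x of sleeve_1_mid in the frame of pin_seat between -0.006 and 0.006 m and y of sleeve_1_mid in the frame of pin_seat between -0.006 and 0.006 m and angle between the z axis of sleeve_1_mid and the z axis of pin_seat, either way round below 0.12 rad and contact force between sleeve_1 and pin above 0.2 N) and distance of sleeve_2_mid from where it was at the start of the episode below 0.03 m) or ((z of sleeve_2_mid in the frame of pin_seat between 0.066 and 0.08 m and x of sleeve_2_mid in the frame of pin_seat between -0.006 and 0.006 m and y of sleeve_2_mid in the frame of pin_seat between -0.006 and 0.006 m and angle between the z axis of sleeve_2_mid and the z axis of pin_seat, either way round below 0.12 rad and contact force between sleeve_2 and pin above 0.2 N) and distance of sleeve_1_mid from where it was at the start of the episode below 0.03 m))), for 0.2 s.
2. the first sleeve stands in the place its result calls for, the other still untouched ((((x of sleeve_1_mid in the frame of rack_bay between -0.02 and 0.02 m and y of sleeve_1_mid in the frame of rack_bay between -0.02 and 0.02 m and z of sleeve_1_mid in the frame of rack_bay between 0.04 and 0.05 m and angle between the z axis of sleeve_1_mid and the z axis of rack_bay, either way round below 0.1 rad and contact force between sleeve_1 and the fingers below 0.05 N and linear speed of sleeve_1 below 0.03 m/s) and distance of sleeve_2_mid from where it was at the start of the episode below 0.03 m) or ((x of sleeve_2_mid in the frame of tray_floor between -0.04 and 0.04 m and y of sleeve_2_mid in the frame of tray_floor between -0.04 and 0.04 m and z of sleeve_2_mid in the frame of tray_floor between 0.04 and 0.05 m and angle between the z axis of sleeve_2_mid and the z axis of tray_floor, either way round below 0.1 rad and contact force between sleeve_2 and the fingers below 0.05 N and linear speed of sleeve_2 below 0.03 m/s) and distance of sleeve_1_mid from where it was at the start of the episode below 0.03 m))), for 0.2 s.
3. the second sleeve is slid over the pin until it stops, the first still in its place ((((x of sleeve_1_mid in the frame of rack_bay between -0.02 and 0.02 m and y of sleeve_1_mid in the frame of rack_bay between -0.02 and 0.02 m and z of sleeve_1_mid in the frame of rack_bay between 0.04 and 0.05 m and angle between the z axis of sleeve_1_mid and the z axis of rack_bay, either way round below 0.1 rad and contact force between sleeve_1 and the fingers below 0.05 N and linear speed of sleeve_1 below 0.03 m/s) and (z of sleeve_2_mid in the frame of pin_seat between 0.066 and 0.08 m and x of sleeve_2_mid in the frame of pin_seat between -0.006 and 0.006 m and y of sleeve_2_mid in the frame of pin_seat between -0.006 and 0.006 m and angle between the z axis of sleeve_2_mid and the z axis of pin_seat, either way round below 0.12 rad and contact force between sleeve_2 and pin above 0.2 N)) or ((x of sleeve_2_mid in the frame of tray_floor between -0.04 and 0.04 m and y of sleeve_2_mid in the frame of tray_floor between -0.04 and 0.04 m and z of sleeve_2_mid in the frame of tray_floor between 0.04 and 0.05 m and angle between the z axis of sleeve_2_mid and the z axis of tray_floor, either way round below 0.1 rad and contact force between sleeve_2 and the fingers below 0.05 N and linear speed of sleeve_2 below 0.03 m/s) and (z of sleeve_1_mid in the frame of pin_seat between 0.04 and 0.049 m and x of sleeve_1_mid in the frame of pin_seat between -0.006 and 0.006 m and y of sleeve_1_mid in the frame of pin_seat between -0.006 and 0.006 m and angle between the z axis of sleeve_1_mid and the z axis of pin_seat, either way round below 0.12 rad and contact force between sleeve_1 and pin above 0.2 N)))), for 0.2 s.
At the end, for the whole second after the job is handed in: The sleeve that goes fully home on the pin stands upright (within about 6 degrees) on the floor of the rack's empty bay, its axis within 20 mm of the bay's centre along each side, and the sleeve that stops part-way stands upright on the floor of the steel tray; both released and at rest (x of sleeve_1_mid in the frame of rack_bay between -0.02 and 0.02 m and y of sleeve_1_mid in the frame of rack_bay between -0.02 and 0.02 m and z of sleeve_1_mid in the frame of rack_bay between 0.04 and 0.05 m and angle between the z axis of sleeve_1_mid and the z axis of rack_bay, either way round below 0.1 rad and contact force between each of sleeve_1, sleeve_2 and the fingers below 0.05 N and linear speed of each of sleeve_1, sleeve_2 below 0.03 m/s and x of sleeve_2_mid in the frame of tray_floor between -0.04 and 0.04 m and y of sleeve_2_mid in the frame of tray_floor between -0.04 and 0.04 m and z of sleeve_2_mid in the frame of tray_floor between 0.04 and 0.05 m and angle between the z axis of sleeve_2_mid and the z axis of tray_floor, either way round below 0.1 rad); the robot touches nothing.
It fails at once if a sleeve forced on the pin (over 45 N between them) (contact force between any of sleeve_1, sleeve_2 and pin above 45 N).
It fails at once if a sleeve dropped or thrown (faster than 0.8 m/s while not held) ((linear speed of sleeve_1 above 0.8 m/s and contact force between sleeve_1 and the fingers below 0.05 N) or (linear speed of sleeve_2 above 0.8 m/s and contact force between sleeve_2 and the fingers below 0.05 N)).
It fails at once if a bystander moved by more than 30 mm (distance of any of bottle, cup, jar, cap, tipbox, forceps from where it was at the start of the episode above 0.03 m).
It also fails if it takes over 72 s, if anything falls off the work surface, if the arm or the gripper's body presses on something with over 40 N, if the wrist force passes 120 N, or if a joint passes its speed limit or range.

### The arm

A 6-joint arm with a two-finger parallel gripper is mounted at the origin on the work surface. World frame = base frame: x ahead of the robot, y to its left, z up, the work surface at z = 0. Lengths are in m, angles in degrees, forces in N, time in s.
With the tool pointing down it reaches from about 0.375 to 0.9 m from the base axis. Payload 3.1 kg.
Tool frame: the origin (TCP) lies on the centre line of the jaws, within the pads' length; the fingertips stand 8 mm ahead of it and the grasp point (between the pads) lies 11 mm behind it; z points along the fingers, y is the direction in which the jaws open and shut (so a half turn about z gives the same grasp; the last joint's range is limited). The gripper opens to 87 mm and grips with 3 to 60 N. Pads are 19 mm wide; open, the fingers measure 117 mm over their backs; the gripper's body (75 mm by 190 mm) begins 51 mm behind the grasp point.
Start: joints at [-79.67, 30.224, 82.088, -0, 67.689, -10.227], TCP at [0.219, -0.585, 0.231] pointing down, gripper open.
Joint ranges: [-176.69, 176.69], [-43.24, 126.21], [12.49, 139.97], [-82, 262], [0, 151.66], [-163.58, 163.58]. Speed limits (degrees/s): [159.86, 159.86, 180, 180, 180, 180].

### API

Orientations are given as a 3x3 rotation matrix whose columns are the frame's x, y, z axes.
In Python, from rig import * gives the robot as it stands. The module is installed in compiled form; this text tells all that it offers.
- The arm moves only by the tool arm_command, never from a script. Its argument "commands" is a list of rows, each an object with "translation": the shift along the tool's x, y, z scaled (see below), a list of three; "dr": the turn, a rotation vector about the tool's x, y, z scaled (see below), a list of three; "jaw": the closure, from 0 (fully open) to 1 (shut). In form: [{"translation": [x, y, z], "dr": [ax, ay, az], "jaw": jaw}, ...]. A call has 1 to 12 rows; each row shifts and turns the commanded pose from where the row before left it, along the tool's axes as they then stand; what a row does not reach is not made up. The controller multiplies each number of a shift by 25 mm and each number of a turn by 6 degrees. A row lasts 1/12 s, in which the tool goes at most 41.7 mm and 7.16 degrees, less where a joint would pass 70% of its speed; a pose out of reach is approached as far as the arm can. A call with a number of a shift or a turn outside -1 to 1 is refused whole. A call with a gripper value outside its range is refused whole. The fingers move at their own pace and stop on an object; the grip force is fixed at half the most. Time passes only in rows, so rows that do not move let the fingers close. It gives the time, the measured TCP pose, the force and the opening at its end, in the units of the state.
- read_state(): the state, without advancing time (a new reading comes with each control period).
- capture(name): name is "side" or "top"; returns (picture, depth): 480x640x3 uint8, red, green, blue; 480x640 float32, m along the optical axis (not along the pixel's ray), 0 where there is no reading.
- camera_model(name): a dict with "intrinsics" (3x3 intrinsics, pixels), "pose" (4x4, takes a point from camera to world coordinates). Camera axes: x right, y down, z forward; pixel columns grow to the right and rows downward; lengths in m; the calibration is good to about 2 mm. A picture is of the moment at which its call begins. camera_model takes no time and is no camera call.
- hand_in(): hands the job in, once; it reports no verdict.
The state is a dict: "time_s": time; "joint_positions": joint angles; "qvel": joint speeds; "tau": joint torques, N m; "position": TCP position; "tcp_rot": TCP orientation; "force": force on the tool from outside, world axes, zero at the start; "moment": the same for the moment, N m; "opening": opening from 0.0 (shut) to 1.0 (fully open).
Only numpy, scipy, OpenCV 4.12 (cv2) and the standard library are available. Lean on these libraries where they do the work, as an engineer would, in place of code of your own. Each camera call takes 0.05 s, during which the arm holds its last target.

## Working session

There is one attempt and no reset: what is moved stays moved. The work goes in short steps, Python scripts to look and compute and a tool call to move; the robot and the scene stay as the last step left them, time stands still between calls to the robot, and variables do not carry over. Pictures are saved under pics/ and viewed, and the job is handed in when it is done.

Besides the shell and the picture viewer there is one more tool, called after ">>>" as name([rows], argument=value, ...), one row to a line, values as JSON. arm_command: Moves the arm, as the interface text tells. Its arguments: {"type":"object","properties":{"commands":{"type":"array"}},"required":["commands"]}

```bash
mkdir -p pics
python3 - <<'E'
from rig import *
import cv2, numpy as np
s=read_state(); print(s)
for n in ("side","top"):
    p,d=capture(n); cv2.imwrite(f"pics/{n}0.png",p[:,:,::-1]); np.save(f"{n}0.npy",d)
    m=camera_model(n); print(n,np.round(m["intrinsics"],1).tolist(),np.round(m["pose"],4).tolist())
E
```

```text
{'time_s': 0.0, 'joint_positions': array([-7.96684136e+01,  3.02776839e+01,  8.21567707e+01, -6.21542770e-04,
        6.76872414e+01, -1.02265616e+01]), 'qvel': array([-0.06211527,  0.13660132,  0.00105734, -0.0935101 , -0.06705733,
        0.02329219]), 'tau': array([-2.13447827e-03, -4.40053010e+01, -1.76594299e+01,  6.31787349e-02,
        5.83437702e-02, -1.80006623e-04]), 'position': array([ 0.21937661, -0.58447648,  0.22958321]), 'tcp_rot': array([[ 9.36314912e-01,  3.51161262e-01, -3.90799852e-04],
       [ 3.51161288e-01, -9.36312657e-01,  2.08775641e-03],
       [ 3.67228329e-04, -2.09203124e-03, -9.99997744e-01]]), 'force': array([-0.6861407 , -0.4209124 ,  0.13373888]), 'moment': array([ 0.01665346, -0.00340385, -0.01610827]), 'opening': 1.0000444303425358}
side [[458.4, 0.0, 310.0], [0.0, 458.4, 236.0], [0.0, 0.0, 1.0]] [[0.9876, -0.1017, 0.1195, 0.4169], [-0.1558, -0.7257, 0.6702, -0.6756], [0.0186, -0.6805, -0.7325, 0.7301], [0.0, 0.0, 0.0, 1.0]]
top [[536.2, 0.0, 313.7], [0.0, 536.2, 236.9], [0.0, 0.0, 1.0]] [[-0.0071, -0.9979, 0.0651, 0.457], [-0.9999, 0.0063, -0.0139, -0.0519], [0.0135, -0.0652, -0.9978, 1.2086], [0.0, 0.0, 0.0, 1.0]]
```

View pics/side0.png

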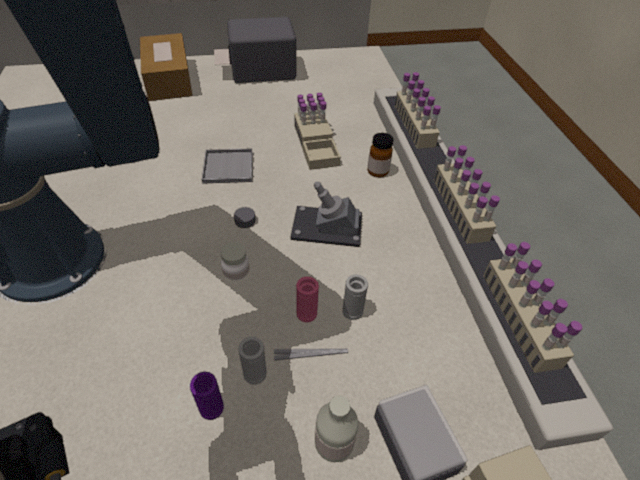

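View pics/top0.png

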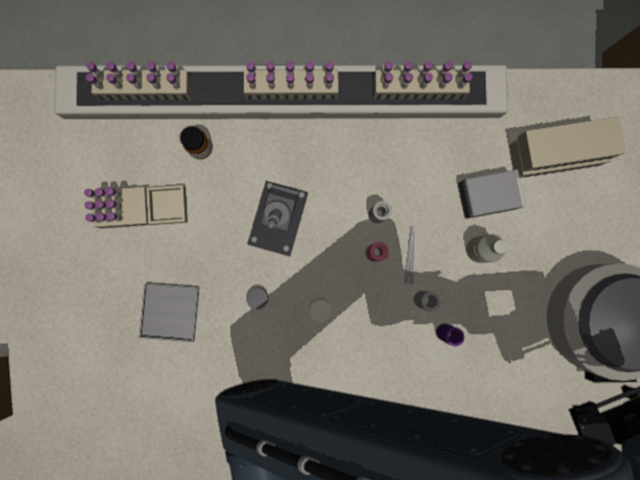

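The top view shows the aluminium sleeves at (380,210) and (427,300), with the pink one at (377,252) and the purple one at (450,335). The pin is near (277,213), the bay at (166,204) and the tray at (170,311). Next I'll enlarge crops.

```bash
cat > h.py <<'E'
import numpy as np, cv2
from rig import *
def ray(n,u,v):
    m=camera_model(n);K=np.array(m["intrinsics"]);P=np.array(m["pose"])
    return P[:3,3],P[:3,:3]@np.array([(u-K[0,2])/K[0,0],(v-K[1,2])/K[1,1],1])
def atz(n,u,v,z):
    o,r=ray(n,u,v);return o+r*(z-o[2])/r[2]
def cloud(n,d):
    m=camera_model(n);K=np.array(m["intrinsics"]);P=np.array(m["pose"])
    v,u=np.mgrid[:480,:640]
    c=np.stack([(u-K[0,2])/K[0,0]*d,(v-K[1,2])/K[1,1]*d,d],-1)
    return c@P[:3,:3].T+P[:3,3]
def proj(n,p):
    m=camera_model(n);K=np.array(m["intrinsics"]);P=np.array(m["pose"])
    c=(np.asarray(p)-P[:3,3])@P[:3,:3];q=c@K.T;return q[...,:2]/q[...,2:]
def crop(img,out,u0,v0,w,h,f):
    c=cv2.resize(img[v0:v0+h,u0:u0+w],None,fx=f,fy=f,interpolation=cv2.INTER_CUBIC)
    for k in range(0,w,10): cv2.putText(c,str(u0+k),(k*f,10),0,.3,(0,255,255),1);cv2.line(c,(k*f,12),(k*f,18),(0,255,255),1)
    for k in range(0,h,10): cv2.putText(c,str(v0+k),(0,k*f+4),0,.3,(0,255,255),1)
    cv2.imwrite(out,c)
E
python3 - <<'E'
from h import *
t=cv2.imread("pics/top0.png");s=cv2.imread("pics/side0.png")
crop(t,"pics/c_pin.png",240,170,80,95,6)
crop(t,"pics/c_slv.png",360,190,90,120,5)
crop(t,"pics/c_pl.png",75,175,130,170,4-1)
crop(s,"pics/c_spin.png",285,170,85,80,7)
d=np.load("top0.npy");C=cloud("top",d)
for nm,(u0,u1,v0,v1) in dict(s1=(366,394,197,224),s2=(413,442,288,313)).items():
    p=C[v0:v1,u0:u1].reshape(-1,3);q=p[(p[:,2]>.08)&(p[:,2]<.1)]
    (cx,cy),r=cv2.minEnclosingCircle(q[:,:2].astype(np.float32));print(nm,len(q),q[:,2].mean(),q[:,:2].mean(0),(q.max(0)+q.min(0))/2,cx,cy,r)
E
```

```text
s1 178 0.08964117521014842 [ 0.58681887 -0.20962517] [ 0.58609076 -0.21060068  0.08810073] 0.5865514874458313 -0.2104034274816513 0.019878119230270386
s2 183 0.08977592291756263 [ 0.39534554 -0.30840354] [ 0.39556199 -0.30850038  0.08844367] 0.39543670415878296 -0.30904507637023926 0.02015499584376812
```

View pics/c_pin.png

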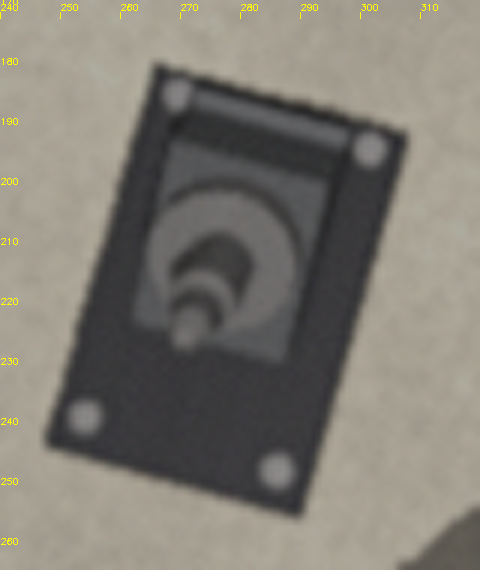

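View pics/c_slv.png

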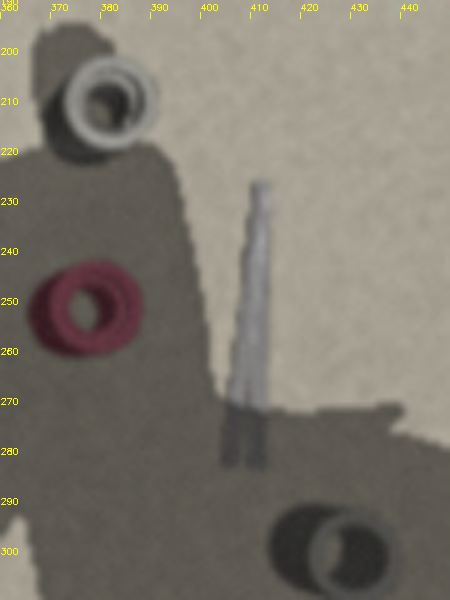

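View pics/c_spin.png

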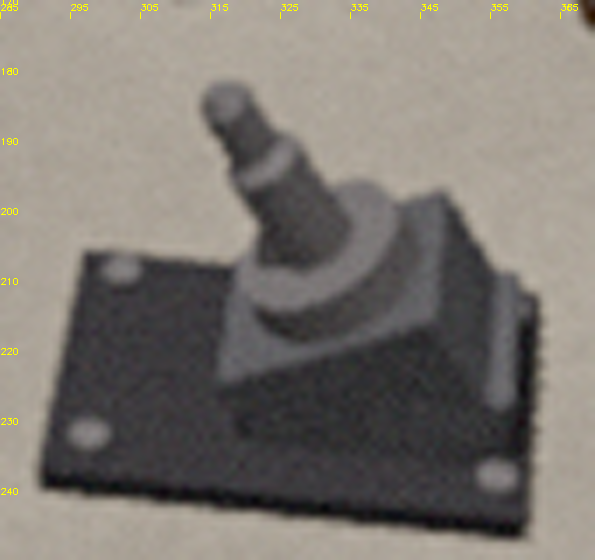

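View pics/c_pl.png

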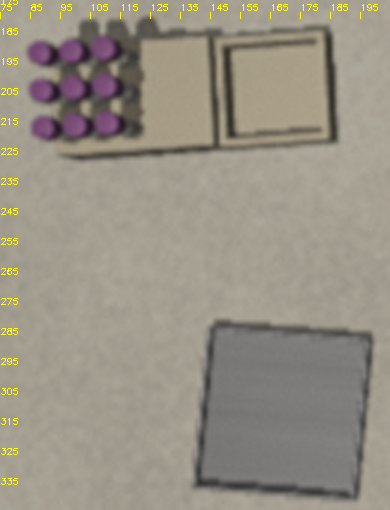

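Run:
```python
from h import *
from scipy.optimize import least_squares
# plate direction
for z in (.008,.012):
    c=[atz("top",u,v,z)[:2] for u,v in ((266,180.5),(307.5,192),(289.5,256),(247.5,244))]
    e=[np.linalg.norm(c[i]-c[(i+1)%4]) for i in range(4)]
    l=(c[2]-c[1])+(c[3]-c[0]); print(z,np.round(c,4).tolist(),np.round(e,4),"az",np.degrees(np.arctan2(l[1],l[0])))
def axes(az,t=np.radians(30)):
    z=np.array([np.sin(t)*np.cos(az),np.sin(t)*np.sin(az),np.cos(t)])
    y=np.array([-np.sin(az),np.cos(az),0]);return np.cross(y,z),y,z
H=[0,36,40,59,65];R=[12,12,8,8,4]
def sdf(p,x):
    X,Y,Z=axes(x[2]);q=p-np.array([x[0],x[1],.07+x[3]]);h=q@Z*1e3;r=np.hypot(q@X,q@Y)*1e3
    prof=np.array([[0,27],[0,12],[36,12],[40,8],[59,8],[65,4],[65,0]],float)
    pr=np.stack([h,r],-1);best=np.full(len(h),1e9)
    for a,b in zip(prof[:-1],prof[1:]):
        t=np.clip(((pr-a)@(b-a))/((b-a)@(b-a)),0,1);best=np.minimum(best,np.linalg.norm(pr-(a+t[:,None]*(b-a)),axis=1))
    return best,h,r
x0=None
for n in ("top","side","both"):
    P=[]
    for m in (("top","side") if n=="both" else (n,)):
        C=cloud(m,np.load(m+"0.npy"));
        P.append(C.reshape(-1,3))
    P=np.concatenate(P)
    x=np.array([.58,-.01,np.radians(180),0.])
    g=atz("top",277,213,.07);x[:2]=g[:2]
    for it in range(8):
        b,h,r=sdf(P,x);k=(h>-4)&(h<68)&(r<29)&(b<(12 if it<4 else 4))
        Q=P[k]
        f=least_squares(lambda y:sdf(Q,y)[0],x,loss="soft_l1",f_scale=1.0);x=f.x
    print(n,k.sum(),x[:2],np.degrees(x[2])%360,x[3],"med",np.median(sdf(Q,x)[0]))
```

```text
0.008 [[0.6636, 0.0382], [0.6369, -0.0553], [0.4928, -0.0141], [0.5203, 0.0798]] [0.0972 0.1499 0.0978 0.1492] az 163.9325959124574
0.012 [[0.6629, 0.0379], [0.6363, -0.0553], [0.4927, -0.0142], [0.5201, 0.0793]] [0.0969 0.1494 0.0975 0.1487] az 163.9325959124574
top 483 [0.58305804 0.01178254] 163.3400956374398 0.0007390284179036032 med 0.8974150809198773
side 514 [0.57976733 0.01365437] 164.72385786933188 0.00030158628903911676 med 0.7188183011221063
both 999 [0.58141232 0.01298181] 164.37596087724796 0.0005570697114818497 med 1.1845121204168785
```

Run:
```python
from h import *
for n in ("top","side"):
    C=cloud(n,np.load(n+"0.npy"))
    def sel(c,rad,z0,z1):
        P=C.reshape(-1,3);k=(abs(P[:,0]-c[0])<rad)&(abs(P[:,1]-c[1])<rad)&(P[:,2]>z0)&(P[:,2]<z1);return P[k]
    b=atz("top",166,205,.03); q=sel(b,.055,.024,.036); rc=cv2.minAreaRect((q[:,:2]*1000).astype(np.float32)); print(n,"bayrim",rc)
    q=sel(b,.034,.001,.01); rc=cv2.minAreaRect((q[:,:2]*1000).astype(np.float32)); print(" floor",rc,len(q),np.median(q[:,2]))
    t=atz("top",170,311,.01); q=sel(t,.08,.008,.02); print(n,"tray",cv2.minAreaRect((q[:,:2]*1000).astype(np.float32)),len(q))
    for c in ((.5866,-.2104),(.3954,-.309)):
        q=sel(c,.03,.083,.096);print(n,len(q),cv2.minEnclosingCircle((q[:,:2]*1000).astype(np.float32)))
px=lambda L,z:np.mean([atz("top",75+u/3,175+v/3,z) for u,v in L],0)
print("bay",px([(224,46),(317,41),(323,128),(230,137)],.03),px([(330,28),(336,140),(213,38),(218,148)],.03))
print("tray",px([(213,323),(372,333),(357,497),(196,486)],.014))
```

```text
top bayrim ((608.5195922851562, 266.0231018066406), (80.99036407470703, 96.81366729736328), 4.0981950759887695)
 floor ((607.6311645507812, 259.8938903808594), (63.751773834228516, 61.75131607055664), 0.3511497676372528) 704 0.006078988719662171
top tray ((370.0441589355469, 260.673828125), (135.1647186279297, 123.95172119140625), 85.14486694335938) 487
top 160 ((586.5533447265625, -210.35292053222656), 19.82879066467285)
top 174 ((395.4367370605469, -309.0451965332031), 20.05508041381836)
side bayrim ((604.9046020507812, 265.03143310546875), (81.11258697509766, 98.01985168457031), 3.7143399715423584)
 floor ((607.83203125, 256.510498046875), (65.20195770263672, 67.97179412841797), 0.4793102443218231) 209 0.006096127849593902
side tray ((367.275146484375, 254.46780395507812), (127.55200958251953, 120.0533447265625), 85.11807250976562) 352
side 252 ((583.6829223632812, -210.9210968017578), 20.03440284729004)
side 325 ((392.59222412109375, -309.2019958496094), 20.265155792236328)
bay [0.60788947 0.25636775 0.03      ] [0.60755062 0.25580485 0.03      ]
tray [0.3720736  0.24991293 0.014     ]
```

```bash
cat >> h.py <<'E'
def need(p,R=None):
    "total shift (units of 25mm, tool axes) and turn (units of 6deg) from present pose"
    s=read_state();T=np.array(s["tcp_rot"]);d=T.T@(np.asarray(p)-s["position"])/.025
    print("pos",np.round(s["position"],4),"F",np.round(s["force"],1),"open",round(s["opening"],3),"t",round(s["time_s"],2),"j",np.round(s["joint_positions"],0))
    print("shift units",np.round(d,3))
    if R is not None:
        r=cv2.Rodrigues(T.T@R)[0].ravel()*180/np.pi/6;print("turn units",np.round(r,3))
def axes(azdeg=164.,tdeg=30.):
    az,t=np.radians([azdeg,tdeg]);z=np.array([np.sin(t)*np.cos(az),np.sin(t)*np.sin(az),np.cos(t)])
    y=np.array([-np.sin(az),np.cos(az),0]);return np.cross(y,z),y,z
def Rtool(azdeg=164.,tdeg=30.):
    X,Y,Z=axes(azdeg,tdeg);return np.stack([np.cross(Y,-Z),Y,-Z],1)
SEAT=np.array([.5814,.0128,.07]);A=np.array([.585,-.2106]);B=np.array([.394,-.309]);BAY=np.array([.6062,.256]);TRAY=np.array([.3705,.250])
E
python3 -c "
from h import *
need([*B,.16],Rtool(164,0)); print(atz('top',453,334,.09)); print(Rtool())"
```

```text
pos [ 0.2194 -0.5846  0.2297] F [-0.5 -0.2 -0.6] open 0.997 t 0.1 j [-80.  30.  82.  -0.  68. -10.]
shift units [10.41  -7.863  2.805]
turn units [-1.800e-02  3.000e-03  6.093e+00]
[ 0.32635665 -0.35487791  0.09      ]
[[ 0.83247705 -0.27563736  0.48063085]
 [-0.23870895 -0.9612617  -0.13781868]
 [ 0.5         0.         -0.8660254 ]]
```

>>> arm_command([
  {"translation":[0.95,-0.71,0.25],"dr":[0,0,0],"jaw":0},
  {"translation":[0.95,-0.71,0.25],"dr":[0,0,0],"jaw":0},
  {"translation":[0.95,-0.71,0.25],"dr":[0,0,0],"jaw":0},
  {"translation":[0.95,-0.71,0.25],"dr":[0,0,0],"jaw":0},
  {"translation":[0.95,-0.71,0.25],"dr":[0,0,0],"jaw":0},
  {"translation":[0.95,-0.71,0.25],"dr":[0,0,0],"jaw":0},
  {"translation":[0.95,-0.71,0.25],"dr":[0,0,0],"jaw":0},
  {"translation":[0.95,-0.71,0.25],"dr":[0,0,0],"jaw":0},
  {"translation":[0.95,-0.71,0.25],"dr":[0,0,0],"jaw":0},
  {"translation":[0.95,-0.71,0.25],"dr":[0,0,0],"jaw":0},
  {"translation":[0.91,-0.76,0.3],"dr":[0,0,0],"jaw":0},
  {"translation":[0,0,0],"dr":[0,0,0],"jaw":0},
])

```text
time_s: 1.1
position: [0.3943, -0.3038, 0.1589]
tcp_rot: [[0.935, 0.355, -0.003], [0.355, -0.935, 0.006], [-0.001, -0.007, -1.0]]
force: [-0.6, 0.1, 0.4]
opening: 1.001
```

>>> arm_command([
  {"translation":[0,0,0],"dr":[0,0,1],"jaw":0},
  {"translation":[0,0,0],"dr":[0,0,1],"jaw":0},
  {"translation":[0,0,0],"dr":[0,0,1],"jaw":0},
  {"translation":[0,0,0],"dr":[0,0,1],"jaw":0},
  {"translation":[0,0,0],"dr":[0,0,1],"jaw":0},
  {"translation":[0,0,0],"dr":[0,0,1],"jaw":0},
  {"translation":[0,0,0],"dr":[0,0,0.1],"jaw":0},
  {"translation":[0,0,0],"dr":[0,0,0],"jaw":0},
])

```text
time_s: 1.77
position: [0.394, -0.3101, 0.1605]
tcp_rot: [[0.962, -0.275, -0.0], [-0.275, -0.962, 0.0], [-0.0, -0.0, -1.0]]
force: [0.4, 0.2, -0.2]
opening: 1.0
```

```bash
python3 -c "
from h import *
need([*B,.058],Rtool(164,0))"
```

```text
pos [ 0.394  -0.3101  0.1605] F [ 0.4  0.2 -0.2] open 1.0 t 1.77 j [-51.  27. 104.  -0.  50.  55.]
shift units [-0.01  -0.042  4.098]
turn units [-0.     0.002  0.01 ]
```

>>> arm_command([
  {"translation":[0,-0.04,0.7],"dr":[0,0,0],"jaw":0},
  {"translation":[0,0,0.7],"dr":[0,0,0],"jaw":0},
  {"translation":[0,0,0.7],"dr":[0,0,0],"jaw":0},
  {"translation":[0,0,0.7],"dr":[0,0,0],"jaw":0},
  {"translation":[0,0,0.7],"dr":[0,0,0],"jaw":0},
  {"translation":[0,0,0.6],"dr":[0,0,0],"jaw":0},
  {"translation":[0,0,0],"dr":[0,0,0],"jaw":0},
  {"translation":[0,0,0],"dr":[0,0,0],"jaw":0},
])

```text
time_s: 2.43
position: [0.394, -0.3086, 0.0575]
tcp_rot: [[0.961, -0.275, -0.001], [-0.275, -0.961, 0.002], [-0.002, -0.001, -1.0]]
force: [-0.1, -0.1, 0.9]
opening: 1.0
```

```bash
python3 -c "
from h import *
p,d=capture('side');cv2.imwrite('pics/g1.png',p[:,:,::-1]);crop(p[:,:,::-1].copy(),'pics/g1c.png',170,290,150,140,5)
need([*B,.058],Rtool(164,0))"
```

```text
pos [ 0.3945 -0.3091  0.0582] F [-0.6 -0.3  0.2] open 0.998 t 2.48 j [-51.  37. 108.  -0.  35.  55.]
shift units [-0.02   0.003  0.009]
turn units [-0.     0.001  0.003]
```

View pics/g1c.png

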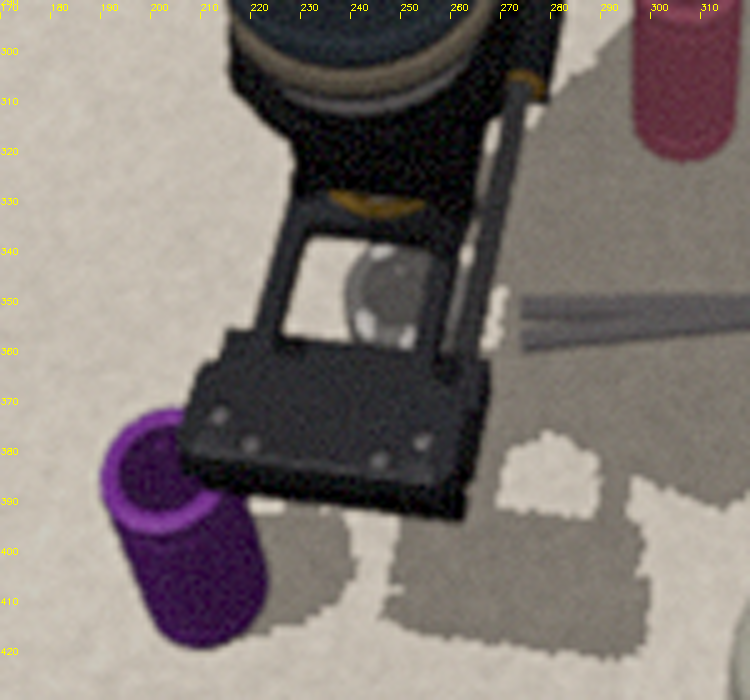

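The jaws straddle the sleeve (its mouth shows at about (246,349)) and clear the purple one. I'll close them now.

>>> arm_command([
  {"translation":[0,0,0],"dr":[0,0,0],"jaw":1},
  {"translation":[0,0,0],"dr":[0,0,0],"jaw":1},
  {"translation":[0,0,0],"dr":[0,0,0],"jaw":1},
  {"translation":[0,0,0],"dr":[0,0,0],"jaw":1},
  {"translation":[0,0,0],"dr":[0,0,0],"jaw":1},
  {"translation":[0,0,0],"dr":[0,0,0],"jaw":1},
  {"translation":[0,0,0],"dr":[0,0,0],"jaw":1},
  {"translation":[0,0,0],"dr":[0,0,0],"jaw":1},
])

```text
time_s: 3.15
position: [0.3945, -0.3089, 0.0581]
tcp_rot: [[0.961, -0.276, 0.0], [-0.276, -0.961, -0.0], [0.0, 0.0, -1.0]]
force: [-0.1, -0.4, 1.2]
opening: 0.479
```

```bash
python3 -c "
from h import *
X,Y,Z=axes()
need([*B,.058],Rtool(164,0))
need(SEAT+Z*.148,Rtool(164,30)); print(SEAT+Z*.148)"
```

```text
pos [ 0.3945 -0.3089  0.0581] F [-0.1 -0.4  1.2] open 0.479 t 3.15 j [-51.  37. 108.  -0.  35.  55.]
shift units [-0.016  0.009  0.004]
turn units [ 0.001 -0.001 -0.006]
pos [ 0.3945 -0.3089  0.0581] F [-0.1 -0.4  1.2] open 0.479 t 3.15 j [-51.  37. 108.  -0.  35.  55.]
shift units [  0.672 -14.43   -5.605]
turn units [ 3.000e-03  4.999e+00 -6.000e-03]
[0.51026663 0.03319716 0.19817176]
```

>>> arm_command([
  {"translation":[0,0,-0.6],"dr":[0,0,0],"jaw":1},
  {"translation":[0,0,-1],"dr":[0,0,0],"jaw":1},
  {"translation":[0,0,-1],"dr":[0,0,0],"jaw":1},
  {"translation":[0,0,-1],"dr":[0,0,0],"jaw":1},
  {"translation":[0,0,-1],"dr":[0,0,0],"jaw":1},
  {"translation":[0,0,-1],"dr":[0,0,0],"jaw":1},
  {"translation":[0.1,-0.6,0],"dr":[0,0,0],"jaw":1},
  {"translation":[0.1,-0.9,0],"dr":[0,0,0],"jaw":1},
  {"translation":[0.1,-0.9,0],"dr":[0,0,0],"jaw":1},
  {"translation":[0.1,-0.9,0],"dr":[0,0,0],"jaw":1},
  {"translation":[0.1,-0.9,0],"dr":[0,0,0],"jaw":1},
  {"translation":[0.1,-0.9,0],"dr":[0,0,0],"jaw":1},
])

```text
time_s: 4.15
position: [0.4439, -0.1891, 0.1977]
tcp_rot: [[0.961, -0.277, -0.001], [-0.277, -0.961, 0.001], [-0.001, -0.0, -1.0]]
force: [0.4, 0.1, -2.7]
opening: 0.456
```

>>> arm_command([
  {"translation":[0,-0.9,0],"dr":[0,0,0],"jaw":1},
  {"translation":[0,-0.9,0],"dr":[0,0,0],"jaw":1},
  {"translation":[0,-0.9,0],"dr":[0,0,0],"jaw":1},
  {"translation":[0,-0.9,0],"dr":[0,0,0],"jaw":1},
  {"translation":[0,-0.9,0],"dr":[0,0,0],"jaw":1},
  {"translation":[0,-0.9,0],"dr":[0,0,0],"jaw":1},
  {"translation":[0,-0.9,0],"dr":[0,0,0],"jaw":1},
  {"translation":[0,-0.9,0],"dr":[0,0,0],"jaw":1},
  {"translation":[0,-0.9,0],"dr":[0,0,0],"jaw":1},
  {"translation":[0.07,-0.85,0],"dr":[0,0,0],"jaw":1},
  {"translation":[0,0,0],"dr":[0,0,0],"jaw":1},
])

```text
time_s: 5.07
position: [0.5081, 0.0272, 0.1978]
tcp_rot: [[0.962, -0.273, 0.0], [-0.273, -0.962, 0.002], [-0.0, -0.002, -1.0]]
force: [0.7, 0.3, -0.7]
opening: 0.456
```

>>> arm_command([
  {"translation":[0,0,0],"dr":[0,0.7,0],"jaw":1},
  {"translation":[0,0,0],"dr":[0,0.9,0],"jaw":1},
  {"translation":[0,0,0],"dr":[0,0.9,0],"jaw":1},
  {"translation":[0,0,0],"dr":[0,0.9,0],"jaw":1},
  {"translation":[0,0,0],"dr":[0,0.9,0],"jaw":1},
  {"translation":[0,0,0],"dr":[0,0.7,0],"jaw":1},
  {"translation":[0,0,0],"dr":[0,0,0],"jaw":1},
  {"translation":[0,0,0],"dr":[0,0,0],"jaw":1},
])

```text
time_s: 5.73
position: [0.5063, 0.023, 0.1973]
tcp_rot: [[0.839, -0.278, 0.469], [-0.24, -0.961, -0.139], [0.489, 0.004, -0.872]]
force: [0.4, 0.1, -1.5]
opening: 0.45
```

```bash
python3 -c "
from h import *
X,Y,Z=axes()
need(SEAT+Z*.148,Rtool(164,30))
for n in ('side','top'):
    p,d=capture(n);np.save(n+'1.npy',d);cv2.imwrite(f'pics/{n}1.png',p[:,:,::-1])
    print(proj(n,SEAT+Z*.09))
    q=(p[:,:,::-1]).copy()
    crop(q,f'pics/{n}1c.png',*((270,130,120,110,6) if n=='side' else (230,170,100,100,6)))
"
```

```text
pos [0.5063 0.023  0.1973] F [ 0.4  0.1 -1.5] open 0.45 t 5.73 j [ -7.  19. 121. -22.  12. 119.]
shift units [ 0.053 -0.435 -0.013]
turn units [0.041 0.125 0.   ]
[309.81990996 173.17629911]
[267.32916915 231.16319566]
```

View pics/side1c.png

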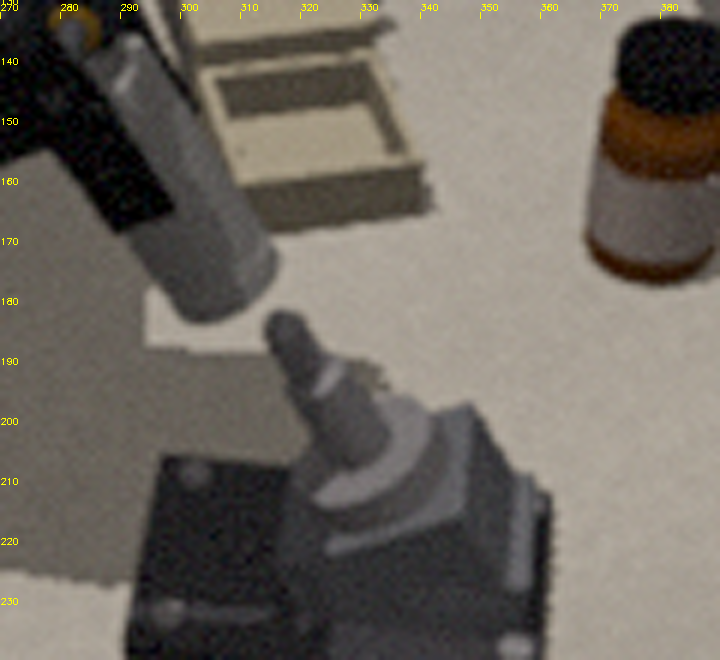

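View pics/top1c.png

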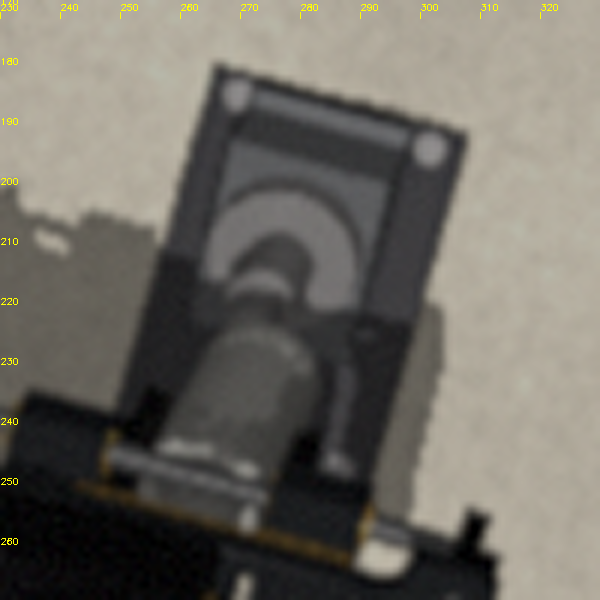

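Sleeve held with its lower end 8–10 mm off the pin's axis, as the state says. I'll correct that.

>>> arm_command([
  {"translation":[0.05,-0.43,-0.01],"dr":[0.04,0.125,0],"jaw":1},
  {"translation":[0,0,0],"dr":[0,0,0],"jaw":1},
  {"translation":[0,0,0],"dr":[0,0,0],"jaw":1},
  {"translation":[0,0,0],"dr":[0,0,0],"jaw":1},
])

```text
time_s: 6.17
position: [0.5122, 0.0329, 0.199]
tcp_rot: [[0.83, -0.276, 0.484], [-0.239, -0.961, -0.138], [0.503, -0.001, -0.864]]
force: [0.1, -0.2, -1.6]
opening: 0.462
```

```bash
cat >> h.py <<'E'
from scipy.optimize import least_squares
def fitcyl(n,d,c0,a0,lo=-.045,hi=.0):
    "c0 point on the axis, a0 axis; offset of visible 20mm cylinder in X,Y of pin frame, tilts"
    P=cloud(n,d).reshape(-1,3);X,Y,Z=axes()
    x=np.zeros(4)
    for it in range(8):
        a=a0+x[2]*X+x[3]*Y;a/=np.linalg.norm(a)
        q=P-(c0+x[0]*X+x[1]*Y);h=q@a;r=np.linalg.norm(q-h[:,None]*a,axis=1)
        k=(h>lo)&(h<hi)&(abs(r-.02)<(.006 if it<4 else .003));Q=P[k]
        def f(y):
            a=a0+y[2]*X+y[3]*Y;a=a/np.linalg.norm(a);q=Q-(c0+y[0]*X+y[1]*Y);h=q@a
            return (np.linalg.norm(q-h[:,None]*a,axis=1)-.02)*1e3
        x=least_squares(f,x,loss="soft_l1",x_scale=[.001,.001,.01,.01]).x
    print(n,k.sum(),"off mm",np.round(x[:2]*1e3,2),"tilt deg",np.round(np.degrees(x[2:]),2),"res",np.round(np.std(f(x)),2))
E
python3 - <<'E'
from h import *
X,Y,Z=axes()
need(SEAT+Z*.148,Rtool(164,30))
s=read_state()["position"];print("tcp off pin axis",np.round([(s-SEAT)@X*1e3,(s-SEAT)@Y*1e3],2))
for n in ('side','top'):
    p,d=capture(n);np.save(n+'2.npy',d);cv2.imwrite(f'pics/{n}2.png',p[:,:,::-1])
    fitcyl(n,d,SEAT+Z*.09,Z,.002,.05 if n=="side" else .06)
    crop(p[:,:,::-1].copy(),f'pics/{n}2c.png',*((270,130,100,100,6) if n=='side' else (230,170,100,100,6)))
E
```

```text
pos [0.5122 0.0329 0.199 ] F [ 0.1 -0.2 -1.6] open 0.462 t 6.17 j [ -6.  19. 121. -27.  11. 125.]
shift units [-0.084  0.01  -0.008]
turn units [-0.006 -0.038 -0.012]
tcp off pin axis [-2.1  -0.24]
side 415 off mm [-0.61 -1.46] tilt deg [0.53 0.17] res 1.07
top 284 off mm [-3.29 -0.49] tilt deg [ 0.38 -0.25] res 0.76
```

View pics/side2c.png

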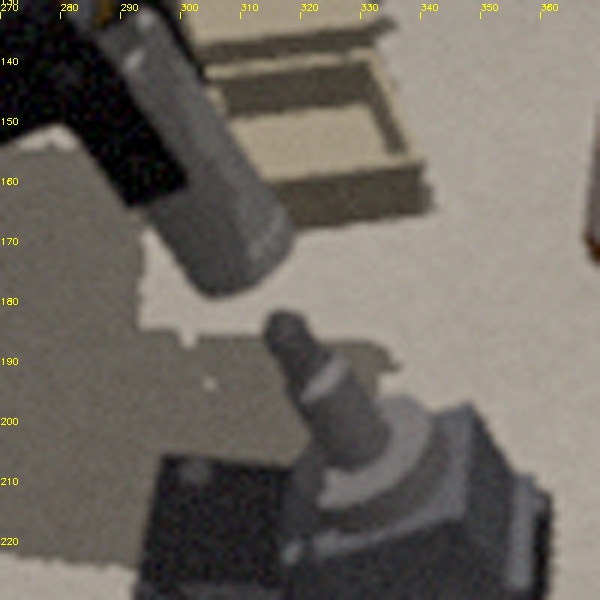

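View pics/top2c.png

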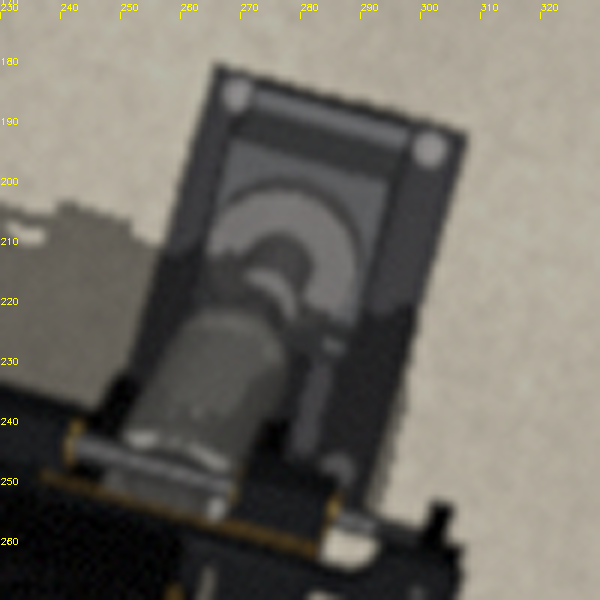

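>>> arm_command([
  {"translation":[-0.07,0.04,0],"dr":[0,-0.05,0],"jaw":1},
  {"translation":[0,0,0.3],"dr":[0,0,0],"jaw":1},
  {"translation":[0,0,0.4],"dr":[0,0,0],"jaw":1},
  {"translation":[0,0,0.4],"dr":[0,0,0],"jaw":1},
  {"translation":[0,0,0.3],"dr":[0,0,0],"jaw":1},
  {"translation":[0,0,0],"dr":[0,0,0],"jaw":1},
  {"translation":[0,0,0],"dr":[0,0,0],"jaw":1},
  {"translation":[0,0,0],"dr":[0,0,0],"jaw":1},
])

```text
time_s: 6.93
position: [0.5264, 0.0279, 0.1678]
tcp_rot: [[0.833, -0.276, 0.48], [-0.24, -0.961, -0.137], [0.499, -0.001, -0.867]]
force: [-0.5, 0.4, -1.6]
opening: 0.456
```

```bash
cat >> h.py <<'E'
def look(tag,bot):
    X,Y,Z=axes()
    s=read_state();p=s["position"]-SEAT;print("tcp in pin frame mm",np.round([p@X*1e3,p@Y*1e3,p@Z*1e3],2),"F pinframe",np.round([s["force"]@v for v in (X,Y,Z)],1))
    need(SEAT+Z*.058,Rtool(164,30))
    for n in ('side','top'):
        q,d=capture(n);np.save(f'{n}{tag}.npy',d)
        fitcyl(n,d,SEAT+Z*bot,Z,.002,.05 if n=="side" else .06)
        crop(q[:,:,::-1].copy(),f'pics/{n}{tag}c.png',*((270,130,100,100,6) if n=='side' else (230,170,100,100,6)))
    print("pin seen: side (1.55,-0.4) top (-1.6,0.5)")
E
python3 -c "
from h import *
look('3',.055)"
```

```text
tcp in pin frame mm [  0.47   0.67 113.16] F pinframe [ 1.3 -0.2 -1.1]
pos [0.5264 0.0279 0.1678] F [-0.5  0.4 -1.6] open 0.456 t 6.93 j [ -6.  24. 121. -39.   7. 137.]
shift units [ 0.022 -0.025  2.207]
turn units [-0.007  0.015 -0.011]
side 384 off mm [ 2.06 -0.81] tilt deg [0.81 0.62] res 1.07
top 256 off mm [-0.68  0.49] tilt deg [-0.23 -0.64] res 0.74
pin seen: side (1.55,-0.4) top (-1.6,0.5)
```

View pics/side3c.png

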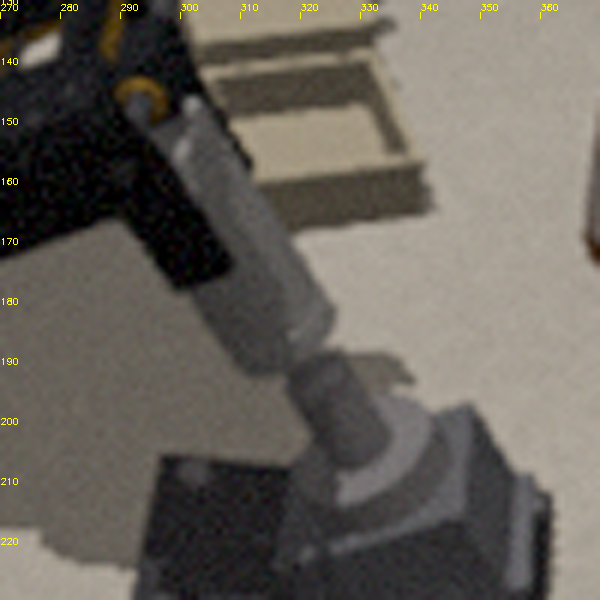

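The nose is inside the mouth, centred to about 1 mm. But j4 (-39) and j6 (137) are heading for their limits (-82 and 163.6) as the tool goes down. I'll fit the arm's kinematics before going further.

```bash
cat > kin.py <<'E'
import numpy as np
from scipy.optimize import least_squares
from scipy.spatial.transform import Rotation as Ro
def rz(a):return Ro.from_euler('z',a,degrees=True).as_matrix()
def ry(a):return Ro.from_euler('y',a,degrees=True).as_matrix()
def fk(j,k):
    h,a2,e3,a3,off,d6,e1=k
    R1=rz(j[0]);p=R1@[e1,off,0]+[0,0,h]
    R=R1@ry(j[1]);p=p+R@[0,0,a2]
    R=R@ry(j[2]);p=p+R@[e3,0,a3]
    R=R@rz(j[3])@ry(j[4])@rz(j[5]);p=p+R@[0,0,d6]
    return p,R
def ik(p,R,k,j0):
    f=lambda j:np.concatenate([(fk(j,k)[0]-p)*1e3,Ro.from_matrix(fk(j,k)[1].T@R).as_rotvec()*1e3*.3])
    s=least_squares(f,j0,x_scale=10.);return s.x,np.abs(s.fun).max()
E
python3 - <<'E'
from h import *
from kin import *
import json
s=read_state();jn=np.array(s["joint_positions"]);print(jn)
j0=np.array([-79.6684136,30.2776839,82.1567707,0,67.6872414,-10.2265616]);T0=np.array([[.9363149,.3511613,-.0003908],[.3511613,-.9363127,.0020878],[.00036723,-.002092,-.9999977]])
data=[(j0,[.21937661,-.58447648,.22958321],T0,1),(jn,s["position"],np.array(s["tcp_rot"]),1),
([-51,27,104,0,50,55],[.394,-.3101,.1605],None,.15),([-51,37,108,0,35,55],[.3945,-.309,.0582],None,.15),([-7,19,121,-22,12,119],[.5063,.023,.1973],None,.15),([-6,19,121,-27,11,125],[.5122,.0329,.199],None,.15)]
def f(k):
    r=[]
    for j,p,T,w in data: r+=list((fk(j,k)[0]-p)*1e3*w)
    return r
q=least_squares(f,[.3,.4,0,.4,.1,.2,0.],x_scale=.1);print(q.x,np.round(q.fun,1))
for j,p,T,w in data[:2]:print(np.round(fk(j,q.x)[1]-T,3).tolist())
json.dump(q.x.tolist(),open("k.json","w"))
E
```

```text
[ -6.4047907   24.05119221 120.53611566 -39.21788818   7.47060174
 137.37728987]
[0.26197734 0.58934094 0.11037938 0.38725836 0.11074177 0.29150422
 0.00204678] [-0.2 -0.1  0.   0.1  0.2 -0.1 -0.5  0.5 -0.3 -0.2 -0.1  0.4 -0.1  0.5
 -0.  -0.3 -0.1  0.2]
[[-1.287, 0.585, 0.0], [0.585, 1.287, 0.0], [0.002, 0.002, -0.0]]
[[-0.556, 1.109, -0.0], [1.201, 0.721, -0.0], [-0.498, 0.501, 0.0]]
```

```bash
sed -i 's/    return p,R$/    return p,R@rz(90)/' kin.py
python3 - <<'E'
from h import *
from kin import *
import json
k=json.load(open("k.json"))
s=read_state();jn=np.array(s["joint_positions"]);p,R=fk(jn,k);print(np.round(R-s["tcp_rot"],3).tolist())
X,Y,Z=axes()
def toolR(th,half,up=False):
    R=Rtool(164,(0 if up else 30)-th)
    return R@np.diag([-1,-1,1]) if half else R
for th in (0,8,12,16,20):
  for half in (0,1):
    print("theta",th,"half",half)
    j=jn.copy()
    if half: j[5]-=180
    for nm,b in (("hover",.09),("mid",.055),("bad",.027),("home",0)):
        # grasp point on axis at 69mm from bottom
        T=toolR(th,half);g=SEAT+Z*(b+.069);j,e=ik(g+T[:,2]*.011,T,k,j);print(nm,np.round(j,1),round(e,2))
    for nm,c,z in (("B",B,0),("A",A,0),("bay",BAY,.005),("tray",TRAY,.003),("trayhi",TRAY,.06)):
        T=toolR(th,half,True);jj,e=ik(np.array([*c,z+.069])+T[:,2]*.011,T,k,[np.degrees(np.arctan2(c[1],c[0]))-12,35,105,0,40+th,(60 if not half else -110)]);print(nm,np.round(jj,1),round(e,2))
E
```

```text
[[0.0, -0.0, -0.0], [-0.0, 0.0, -0.0], [-0.0, 0.0, 0.0]]
theta 0 half 0
hover [ -5.9  19.3 120.8 -26.2  11.5 124.5] 0.0
mid [ -6.3  24.1 120.5 -40.1   7.5 138.3] 0.0
bad [ -6.7  27.9 120.  -62.4   5.2 160.4] 0.0
home [ -7.   31.5 119.2 -95.5   4.5 193.3] 0.0
B [-50.9  37.3 108.1  -0.   34.6  55.1] 0.0
A [-30.1  42.9  90.    0.   47.1  75.9] 0.0
bay [ 13.2  44.5  84.1  -0.   51.4 119.2] 0.0
tray [ 19.7  35.1 115.8   0.   29.2 125.7] 0.0
trayhi [ 19.7  28.1 113.6  -0.   38.3 125.7] 0.0
theta 0 half 1
hover [ -5.9  19.3 120.8 -26.2  11.5 -55.5] 0.0
mid [ -6.3  24.1 120.5 -40.1   7.5 -41.7] 0.0
bad [ -6.7  27.9 120.  -62.4   5.2 -19.6] 0.0
home [ -7.   31.5 119.2 -95.5   4.5  13.3] 0.0
B [ -50.9   37.3  108.1   -0.    34.6 -124.9] 0.0
A [ -30.1   42.9   90.    -0.    47.1 -104.1] 0.0
bay [ 13.2  44.5  84.1  -0.   51.4 -60.8] 0.0
tray [ 19.7  35.1 115.8  -0.   29.2 -54.3] 0.0
trayhi [ 19.7  28.1 113.6  -0.   38.3 -54.3] 0.0
theta 8 half 0
hover [ -6.8  19.2 115.5  -8.6  23.8 106.4] 0.0
mid [ -7.1  23.7 115.2  -9.9  19.6 107.5] 0.0
bad [ -7.4  27.2 114.7 -11.3  16.6 108.7] 0.0
home [ -7.7 
[... 2642 characters left out ...]
.9  -2.3  32.8  99.2] 0.0
B [-45.4  42.8  95.1 -11.2  60.1  67.7] 0.0
A [-28.2  49.8  74.7  -4.3  75.2  79.6] 0.0
bay [  9.5  50.5  71.5   8.7  76.3 112.1] 0.0
tray [ 13.3  39.3 106.5  12.2  52.4 110.3] 0.0
trayhi [ 13.3  33.3 104.8  11.2  60.  112.2] 0.0
theta 20 half 1
hover [ -7.9  21.  107.6  -2.1  41.5 -80.4] 0.0
mid [ -8.2  25.1 107.2  -2.2  37.8 -80.6] 0.0
bad [ -8.4  28.3 106.7  -2.3  35.2 -80.7] 0.0
home [ -8.7  31.3 105.9  -2.3  32.8 -80.8] 0.0
B [ -45.4   42.8   95.1  -11.2   60.1 -112.3] 0.0
A [ -28.2   49.8   74.7   -4.3   75.2 -100.4] 0.0
bay [  9.5  50.5  71.5   8.7  76.3 -67.9] 0.0
tray [ 13.3  39.3 106.5  12.2  52.4 -69.7] 0.0
trayhi [ 13.3  33.3 104.8  11.2  60.  -67.8] 0.0
```

The kinematics fit is exact: with the tool in line with the sleeve, j4 and j6 would pass their limits at the "home" depth. Gripping the sleeve with the tool pitched 12° removes the problem. I'll back off, stand the sleeve on a free spot and regrasp it.

>>> arm_command([
  {"translation":[0,0,-0.6],"dr":[0,0,0],"jaw":1},
  {"translation":[0,0,-0.8],"dr":[0,0,0],"jaw":1},
  {"translation":[0,0,-0.6],"dr":[0,0,0],"jaw":1},
  {"translation":[0,0,0],"dr":[0,-0.8,0],"jaw":1},
  {"translation":[0,0,0],"dr":[0,-0.9,0],"jaw":1},
  {"translation":[0,0,0],"dr":[0,-0.9,0],"jaw":1},
  {"translation":[0,0,0],"dr":[0,-0.9,0],"jaw":1},
  {"translation":[0,0,0],"dr":[0,-0.8,0],"jaw":1},
  {"translation":[0,0,0],"dr":[0,-0.7,0],"jaw":1},
  {"translation":[0,0,0],"dr":[0,0,0],"jaw":1},
  {"translation":[0,0,0],"dr":[0,0,0],"jaw":1},
])

```text
time_s: 7.95
position: [0.5032, 0.0342, 0.2109]
tcp_rot: [[0.961, -0.277, 0.007], [-0.277, -0.961, -0.001], [0.007, -0.0, -1.0]]
force: [0.6, 0.9, -1.5]
opening: 0.454
```

```bash
python3 -c "
from h import *
need([.47,-.08,.1],Rtool(164,0))"
```

```text
pos [0.5032 0.0342 0.2109] F [ 0.6  0.9 -1.5] open 0.454 t 7.95 j [ -9.  22. 101.  -0.  57.  97.]
shift units [-0.041  4.76   4.435]
turn units [-0.005 -0.064 -0.014]
```

>>> arm_command([
  {"translation":[0,0.8,0],"dr":[0,-0.06,-0.01],"jaw":1},
  {"translation":[0,0.8,0],"dr":[0,0,0],"jaw":1},
  {"translation":[0,0.8,0],"dr":[0,0,0],"jaw":1},
  {"translation":[0,0.8,0],"dr":[0,0,0],"jaw":1},
  {"translation":[0,0.8,0],"dr":[0,0,0],"jaw":1},
  {"translation":[0,0.76,0.4],"dr":[0,0,0],"jaw":1},
  {"translation":[0,0,0.9],"dr":[0,0,0],"jaw":1},
  {"translation":[0,0,0.9],"dr":[0,0,0],"jaw":1},
  {"translation":[0,0,0.9],"dr":[0,0,0],"jaw":1},
  {"translation":[0,0,0.9],"dr":[0,0,0],"jaw":1},
  {"translation":[0,0,0.4],"dr":[0,0,0],"jaw":1},
  {"translation":[0,0,0],"dr":[0,0,0],"jaw":1},
])

```text
time_s: 8.95
position: [0.4666, -0.0785, 0.0991]
tcp_rot: [[0.961, -0.275, -0.007], [-0.275, -0.961, 0.003], [-0.007, -0.001, -1.0]]
force: [-0.8, 1.0, -2.7]
opening: 0.457
```

```bash
python3 -c "
from h import *
need([.47,-.08,.0585],Rtool(164,0))
s=read_state();c=s['position'];c[2]-=.058;print(c)
for n in ('side','top'):
    p,d=capture(n);P=cloud(n,d).reshape(-1,3);k=(np.hypot(P[:,0]-c[0],P[:,1]-c[1])<.03)&(P[:,2]>.02)&(P[:,2]<.09);print(n,'lowest',np.percentile(P[k,2],[0,2,5,10]))
    cv2.imwrite(f'pics/{n}5.png',p[:,:,::-1]);crop(p[:,:,::-1].copy(),f'pics/{n}5c.png',220,140,140,160,4)"
```

```text
pos [ 0.4666 -0.0785  0.0991] F [-0.8  1.  -2.7] open 0.457 t 8.95 j [-23.  32. 110.  -0.  39.  83.]
shift units [0.16  0.022 1.621]
turn units [-0.007  0.067  0.002]
[ 0.46657113 -0.07847113  0.04105159]
side lowest [0.04053466 0.04378933 0.04447998 0.04647718]Traceback (most recent call last):
  File "<string>", line 6, in <module>
    p,d=capture(n);P=cloud(n,d).reshape(-1,3);k=(np.hypot(P[:,0]-c[0],P[:,1]-c[1])<.03)&(P[:,2]>.02)&(P[:,2]<.09);print(n,'lowest',np.percentile(P[k,2],[0,2,5,10]))
                                                                                                                                   ~~~~~~~~~~~~~^^^^^^^^^^^^^^^^^^^
    return _quantile_unchecked(
        a, q, axis, out, overwrite_input, method, keepdims, weights)
    return _ureduce(a,
                    func=_quantile_ureduce_func,
    ...<5 lines>...
                    overwrite_input=overwrite_input,
                    method=method)
    r = func(a, **kwargs)
    result = _quantile(arr,
                       quantiles=q,
    ...<2 lines>...
                       out=out,
                       weights=wgt)
    slices_having_nans = np.isnan(arr[-1, ...])
                                  ~~~^^^^^^^^^
IndexError: index -1 is out of bounds for axis 0 with size 0
```

View pics/side5c.png

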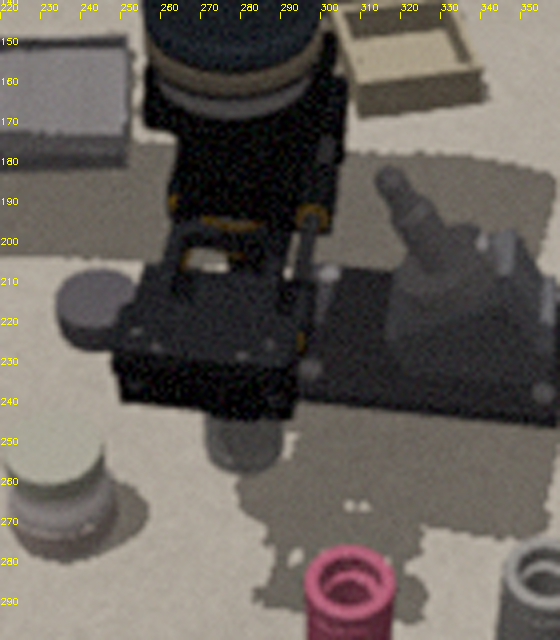

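>>> arm_command([
  {"translation":[0,0,0.4],"dr":[0,0.06,0],"jaw":1},
  {"translation":[0,0,0.4],"dr":[0,0,0],"jaw":1},
  {"translation":[0,0,0.4],"dr":[0,0,0],"jaw":1},
  {"translation":[0,0,0.3],"dr":[0,0,0],"jaw":1},
  {"translation":[0,0,0],"dr":[0,0,0],"jaw":1},
  {"translation":[0,0,0],"dr":[0,0,0],"jaw":1},
  {"translation":[0,0,0],"dr":[0,0,0],"jaw":1},
])

```text
time_s: 9.63
position: [0.4701, -0.0801, 0.0641]
tcp_rot: [[0.961, -0.276, 0.006], [-0.276, -0.961, -0.002], [0.006, 0.0, -1.0]]
force: [0.5, -0.4, -1.1]
opening: 0.453
```

```bash
python3 -c "
from h import *
need([.47,-.08,.0585],Rtool(164,0))"
```

```text
pos [ 0.4701 -0.0801  0.0641] F [ 0.5 -0.4 -1.1] open 0.453 t 9.63 j [-23.  36. 111.   0.  33.  83.]
shift units [-0.008 -0.003  0.224]
turn units [ 0.002 -0.058 -0.   ]
```

>>> arm_command([
  {"translation":[0,0,0.1],"dr":[0,-0.058,0],"jaw":1},
  {"translation":[0,0,0.06],"dr":[0,0,0],"jaw":1},
  {"translation":[0,0,0.05],"dr":[0,0,0],"jaw":1},
  {"translation":[0,0,0],"dr":[0,0,0],"jaw":1},
  {"translation":[0,0,0],"dr":[0,0,0],"jaw":1},
  {"translation":[0,0,0],"dr":[0,0,0],"jaw":1},
])

```text
time_s: 10.13
position: [0.47, -0.0801, 0.0582]
tcp_rot: [[0.961, -0.276, -0.001], [-0.276, -0.961, 0.0], [-0.001, 0.0, -1.0]]
force: [0.6, 0.1, 0.1]
opening: 0.451
```

>>> arm_command([
  {"translation":[0,0,0],"dr":[0,0,0],"jaw":0.4},
  {"translation":[0,0,0],"dr":[0,0,0],"jaw":0.2},
  {"translation":[0,0,0],"dr":[0,0,0],"jaw":0.1},
  {"translation":[0,0,0],"dr":[0,0,0],"jaw":0.1},
  {"translation":[-0.05,0,0],"dr":[0,-0.7,0],"jaw":0.1},
  {"translation":[-0.04,0,0],"dr":[0,-0.7,0],"jaw":0.1},
  {"translation":[0,0,0],"dr":[0,-0.6,0],"jaw":0.1},
  {"translation":[0,0,0],"dr":[0,0,0],"jaw":0.1},
  {"translation":[0,0,0],"dr":[0,0,0],"jaw":0.1},
])

```text
time_s: 10.88
position: [0.468, -0.0796, 0.0579]
tcp_rot: [[0.94, -0.276, -0.2], [-0.27, -0.961, 0.057], [-0.208, -0.0, -0.978]]
force: [-0.3, -0.1, 0.5]
opening: 0.893
```

```bash
python3 -c "
from h import *
T=Rtool(164,-12)
need(np.array([.47,-.0801,.069])+T[:,2]*.011,T)
p,d=capture('side');crop(p[:,:,::-1].copy(),'pics/s6.png',220,160,120,120,5)"
```

```text
pos [ 0.468  -0.0796  0.0579] F [-0.3 -0.1  0.5] open 0.893 t 10.88 j [-22.  39. 103.  -2.  50.  85.]
shift units [-0.011 -0.001 -0.012]
turn units [-0.     0.002 -0.001]
```

View pics/s6.png

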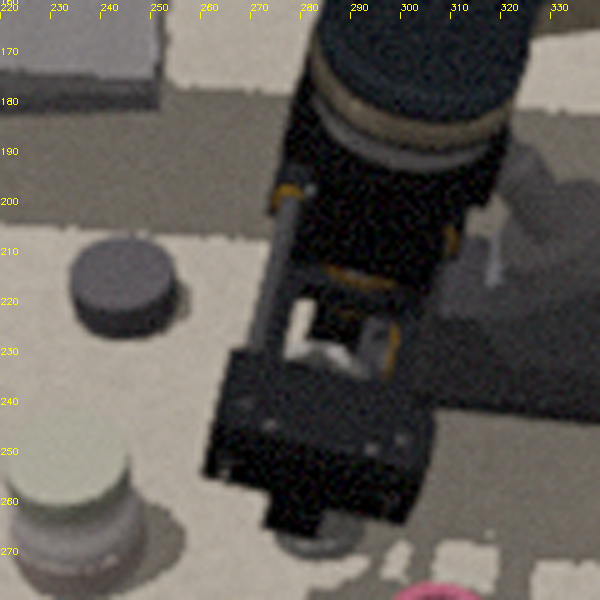

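Sleeve still upright between the tilted jaws; foot at about (283,270). Close.

>>> arm_command([
  {"translation":[0,0,0],"dr":[0,0,0],"jaw":1},
  {"translation":[0,0,0],"dr":[0,0,0],"jaw":1},
  {"translation":[0,0,0],"dr":[0,0,0],"jaw":1},
  {"translation":[0,0,0],"dr":[0,0,0],"jaw":1},
  {"translation":[0,0,0],"dr":[0,0,0],"jaw":1},
  {"translation":[0,0,0],"dr":[0,0,0],"jaw":1},
  {"translation":[0,0,0],"dr":[0,0,0],"jaw":1},
])

```text
time_s: 11.52
position: [0.4675, -0.0795, 0.0583]
tcp_rot: [[0.94, -0.276, -0.201], [-0.27, -0.961, 0.058], [-0.209, 0.0, -0.978]]
force: [-0.6, 0.6, -1.5]
opening: 0.461
```

```bash
python3 -c "
from h import *
X,Y,Z=axes();T=Rtool(164,18)
s=read_state();p=s['position'];g=SEAT+Z*(.09+.069)+T[:,2]*.011;print(g)
need([p[0],p[1],g[2]]);need([g[0],g[1],p[2]],T); need(g)"
```

```text
[0.5082472  0.03377623 0.19723642]
pos [ 0.4675 -0.0795  0.0583] F [-0.6  0.6 -1.5] open 0.461 t 11.52 j [-22.  39. 103.  -2.  50.  85.]
shift units [-1.164e+00  1.000e-03 -5.436e+00]
pos [ 0.4675 -0.0795  0.0583] F [-0.6  0.6 -1.5] open 0.461 t 11.52 j [-22.  39. 103.  -2.  50.  85.]
shift units [ 0.31  -4.803 -0.067]
turn units [ 1.000e-03  5.014e+00 -2.000e-03]
pos [ 0.4675 -0.0795  0.0583] F [-0.6  0.6 -1.5] open 0.461 t 11.52 j [-22.  39. 103.  -2.  50.  85.]
shift units [-0.854 -4.802 -5.503]
```

>>> arm_command([
  {"translation":[-0.194,0,-0.906],"dr":[0,0,0],"jaw":1},
  {"translation":[-0.194,0,-0.906],"dr":[0,0,0],"jaw":1},
  {"translation":[-0.194,0,-0.906],"dr":[0,0,0],"jaw":1},
  {"translation":[-0.194,0,-0.906],"dr":[0,0,0],"jaw":1},
  {"translation":[-0.194,0,-0.906],"dr":[0,0,0],"jaw":1},
  {"translation":[-0.194,0,-0.906],"dr":[0,0,0],"jaw":1},
  {"translation":[0.05,-0.8,-0.01],"dr":[0,0,0],"jaw":1},
  {"translation":[0.05,-0.8,-0.01],"dr":[0,0,0],"jaw":1},
  {"translation":[0.05,-0.8,-0.01],"dr":[0,0,0],"jaw":1},
  {"translation":[0.05,-0.8,-0.01],"dr":[0,0,0],"jaw":1},
  {"translation":[0.05,-0.8,-0.01],"dr":[0,0,0],"jaw":1},
  {"translation":[0.06,-0.8,-0.01],"dr":[0,0,0],"jaw":1},
])

```text
time_s: 12.52
position: [0.508, 0.0347, 0.1967]
tcp_rot: [[0.94, -0.276, -0.202], [-0.27, -0.961, 0.058], [-0.21, 0.0, -0.978]]
force: [-0.3, -0.7, -1.3]
opening: 0.455
```

>>> arm_command([
  {"translation":[0,0,0],"dr":[0,0.7,0],"jaw":1},
  {"translation":[0,0,0],"dr":[0,0.9,0],"jaw":1},
  {"translation":[0,0,0],"dr":[0,0.9,0],"jaw":1},
  {"translation":[0,0,0],"dr":[0,0.9,0],"jaw":1},
  {"translation":[0,0,0],"dr":[0,0.9,0],"jaw":1},
  {"translation":[0,0,0],"dr":[0,0.7,0],"jaw":1},
  {"translation":[0,0,0],"dr":[0,0,0],"jaw":1},
  {"translation":[0,0,0],"dr":[0,0,0],"jaw":1},
  {"translation":[0,0,0],"dr":[0,0,0],"jaw":1},
])

```text
time_s: 13.27
position: [0.5094, 0.0335, 0.1974]
tcp_rot: [[0.915, -0.276, 0.296], [-0.263, -0.961, -0.085], [0.308, -0.0, -0.951]]
force: [0.0, -1.0, -1.7]
opening: 0.454
```

```bash
cat >> h.py <<'E'
TP=18.
def look(tag,bot,caps=True):
    X,Y,Z=axes();T=Rtool(164,TP)
    s=read_state();p=s["position"]-s["tcp_rot"][:,2]*.011-SEAT;print("grasp pt in pin frame mm",np.round([p@X*1e3,p@Y*1e3,p@Z*1e3],2),"underside at",round(p@Z*1e3-69,1),"F pinframe",np.round([s["force"]@v for v in (X,Y,Z)],1))
    need(SEAT+Z*.069+T[:,2]*.011,T)
    if not caps:return
    for n in ('side','top'):
        q,d=capture(n);np.save(f'{n}{tag}.npy',d)
        fitcyl(n,d,SEAT+Z*bot,Z,.002,.05 if n=="side" else .06)
        crop(q[:,:,::-1].copy(),f'pics/{n}{tag}c.png',*((270,130,100,100,6) if n=='side' else (230,170,100,100,6)))
    print("pin seen: side (1.55,-0.4) top (-1.6,0.5)")
E
python3 -c "
from h import *
look('7',.09)"
```

```text
grasp pt in pin frame mm [-1.0800e+00 -8.0000e-02  1.5855e+02] underside at 89.5 F pinframe [ 0.6  1.  -1.6]
pos [0.5094 0.0335 0.1974] F [ 0.  -1.  -1.7] open 0.454 t 13.27 j [ -7.  20. 113.  -5.  30. 103.]
shift units [7.080e-01 3.000e-03 3.512e+00]
turn units [-0.001  0.014 -0.004]
side 411 off mm [ 0.49 -1.28] tilt deg [-0.04 -0.02] res 1.1
top 260 off mm [-3.26 -0.5 ] tilt deg [ 0.2  -0.12] res 0.68
pin seen: side (1.55,-0.4) top (-1.6,0.5)
```

>>> arm_command([
  {"translation":[-0.043,0.034,0.009],"dr":[0,0,0],"jaw":1},
  {"translation":[0.083,0,0.391],"dr":[0,0,0],"jaw":1},
  {"translation":[0.083,0,0.391],"dr":[0,0,0],"jaw":1},
  {"translation":[0.083,0,0.391],"dr":[0,0,0],"jaw":1},
  {"translation":[0.067,0,0.313],"dr":[0,0,0],"jaw":1},
  {"translation":[0,0,0],"dr":[0,0,0],"jaw":1},
  {"translation":[0,0,0],"dr":[0,0,0],"jaw":1},
  {"translation":[0,0,0],"dr":[0,0,0],"jaw":1},
])

```text
time_s: 14.03
position: [0.5251, 0.028, 0.1632]
tcp_rot: [[0.915, -0.276, 0.295], [-0.263, -0.961, -0.085], [0.307, 0.0, -0.952]]
force: [-0.5, 0.5, -0.9]
opening: 0.454
```

```bash
python3 -c "
from h import *
look('8',.0515)"
```

```text
grasp pt in pin frame mm [  1.53   0.91 120.63] underside at 51.6 F pinframe [ 1.  -0.4 -0.5]
pos [0.5251 0.028  0.1632] F [-0.5  0.5 -0.9] open 0.454 t 14.03 j [ -8.  24. 113.  -6.  26. 103.]
shift units [ 0.495 -0.037  2.006]
turn units [ 0.002  0.022 -0.003]
side 375 off mm [ 3.26 -0.26] tilt deg [-0.23 -0.29] res 1.06
top 234 off mm [-0.08  0.41] tilt deg [-0.16 -0.07] res 0.75
pin seen: side (1.55,-0.4) top (-1.6,0.5)
```

View pics/side8c.png

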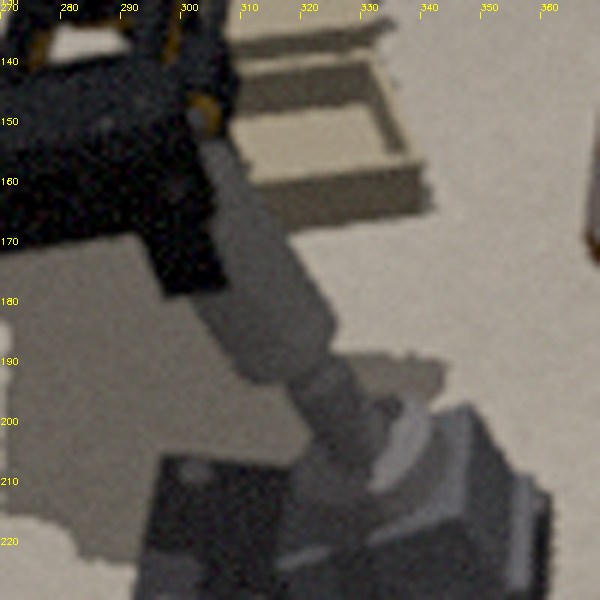

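View pics/top8c.png

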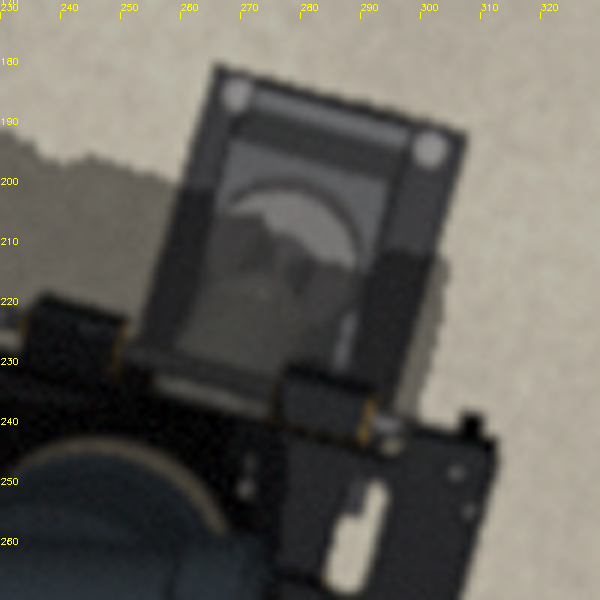

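>>> arm_command([
  {"translation":[0.059,0,-0.012],"dr":[0,0.02,0],"jaw":1},
  {"translation":[0.033,0,0.156],"dr":[0,0,0],"jaw":1},
  {"translation":[0.033,0,0.156],"dr":[0,0,0],"jaw":1},
  {"translation":[0,0,0],"dr":[0,0,0],"jaw":1},
  {"translation":[0,0,0],"dr":[0,0,0],"jaw":1},
  {"translation":[0,0,0],"dr":[0,0,0],"jaw":1},
])

```text
time_s: 14.63
position: [0.5303, 0.0265, 0.1573]
tcp_rot: [[0.914, -0.276, 0.297], [-0.262, -0.961, -0.085], [0.309, 0.0, -0.951]]
force: [-0.0, -0.0, -1.7]
opening: 0.451
```

```bash
python3 -c "
from h import *
look('9',.0435)"
```

```text
grasp pt in pin frame mm [-1.0000e-01  9.0000e-01  1.1278e+02] underside at 43.8 F pinframe [ 0.8  0.  -1.4]
pos [0.5303 0.0265 0.1573] F [-0.  -0.  -1.7] open 0.451 t 14.63 j [ -8.  25. 112.  -6.  25. 103.]
shift units [ 0.36  -0.036  1.714]
turn units [ 0.001 -0.002 -0.002]
side 368 off mm [ 1.43 -0.43] tilt deg [0.13 0.01] res 1.08
top 232 off mm [-1.77  0.33] tilt deg [0.02 0.1 ] res 0.72
pin seen: side (1.55,-0.4) top (-1.6,0.5)
```

Centred to about 0.2 mm. I'll advance gently past the taper.

>>> arm_command([
  {"translation":[0.0166,0,0.078],"dr":[0,0,0],"jaw":1},
  {"translation":[0.0166,0,0.078],"dr":[0,0,0],"jaw":1},
  {"translation":[0.0166,0,0.078],"dr":[0,0,0],"jaw":1},
  {"translation":[0.0166,0,0.078],"dr":[0,0,0],"jaw":1},
  {"translation":[0.0166,0,0.078],"dr":[0,0,0],"jaw":1},
  {"translation":[0,0,0],"dr":[0,0,0],"jaw":1},
  {"translation":[0,0,0],"dr":[0,0,0],"jaw":1},
])

```text
time_s: 15.32
position: [0.5351, 0.0251, 0.1485]
tcp_rot: [[0.914, -0.276, 0.297], [-0.262, -0.961, -0.085], [0.309, 0.0, -0.951]]
force: [0.5, -0.6, -1.4]
opening: 0.459
```

```bash
python3 -c "
from h import *
look('10',.034)"
```

```text
grasp pt in pin frame mm [-9.0000e-02  9.1000e-01  1.0272e+02] underside at 33.7 F pinframe [ 0.2  0.4 -1.5]
pos [0.5351 0.0251 0.1485] F [ 0.5 -0.6 -1.4] open 0.459 t 15.32 j [ -8.  26. 112.  -6.  24. 104.]
shift units [ 0.277 -0.037  1.32 ]
turn units [ 0.001 -0.001 -0.003]
side 365 off mm [ 1.1  -0.47] tilt deg [0.39 0.36] res 1.0
top 222 off mm [-1.81  0.74] tilt deg [ 0.05 -0.67] res 0.76
pin seen: side (1.55,-0.4) top (-1.6,0.5)
```

>>> arm_command([
  {"translation":[0.0125,0,0.0587],"dr":[0,0,0],"jaw":1},
  {"translation":[0.0125,0,0.0587],"dr":[0,0,0],"jaw":1},
  {"translation":[0.0083,0,0.039],"dr":[0,0,0],"jaw":1},
  {"translation":[0.0083,0,0.039],"dr":[0,0,0],"jaw":1},
  {"translation":[0.0083,0,0.039],"dr":[0,0,0],"jaw":1},
  {"translation":[0,0,0],"dr":[0,0,0],"jaw":1},
])

```text
time_s: 15.92
position: [0.5381, 0.0243, 0.1434]
tcp_rot: [[0.914, -0.276, 0.297], [-0.262, -0.961, -0.085], [0.309, 0.0, -0.951]]
force: [0.6, -0.1, -0.9]
opening: 0.453
```

>>> arm_command([
  {"translation":[0.0083,0,0.039],"dr":[0,0,0],"jaw":1},
  {"translation":[0,0,0],"dr":[0,0,0],"jaw":1},
])

```text
time_s: 16.08
position: [0.5386, 0.0242, 0.1426]
tcp_rot: [[0.914, -0.276, 0.297], [-0.262, -0.961, -0.085], [0.309, 0.0, -0.951]]
force: [0.2, -0.1, -1.4]
opening: 0.455
```

>>> arm_command([
  {"translation":[0.0083,0,0.039],"dr":[0,0,0],"jaw":1},
  {"translation":[0,0,0],"dr":[0,0,0],"jaw":1},
])

```text
time_s: 16.25
position: [0.539, 0.024, 0.1418]
tcp_rot: [[0.914, -0.276, 0.297], [-0.262, -0.961, -0.085], [0.309, -0.0, -0.951]]
force: [0.4, -0.2, -1.1]
opening: 0.457
```

```bash
python3 -c "
from h import *
look('11',.026)"
```

```text
grasp pt in pin frame mm [-0.23  0.9  94.82] underside at 25.8 F pinframe [ 0.2  0.1 -1.2]
pos [0.539  0.024  0.1418] F [ 0.4 -0.2 -1.1] open 0.457 t 16.25 j [ -8.  27. 112.  -6.  23. 104.]
shift units [ 0.205 -0.036  1.012]
turn units [ 0.001 -0.004 -0.003]
side 358 off mm [ 1.25 -0.57] tilt deg [-0.19  0.34] res 1.05
top 217 off mm [-1.71  0.45] tilt deg [-0.39 -0.17] res 0.7
pin seen: side (1.55,-0.4) top (-1.6,0.5)
```

>>> arm_command([
  {"translation":[0.0083,0,0.039],"dr":[0,0,0],"jaw":1},
  {"translation":[0,0,0],"dr":[0,0,0],"jaw":1},
])

```text
time_s: 16.52
position: [0.5396, 0.0239, 0.1409]
tcp_rot: [[0.914, -0.276, 0.297], [-0.262, -0.961, -0.085], [0.309, -0.0, -0.951]]
force: [-0.9, -0.1, -0.9]
opening: 0.456
```

>>> arm_command([
  {"translation":[0.0083,0,0.039],"dr":[0,0,0],"jaw":1},
  {"translation":[0,0,0],"dr":[0,0,0],"jaw":1},
])

```text
time_s: 16.68
position: [0.54, 0.0237, 0.14]
tcp_rot: [[0.914, -0.276, 0.297], [-0.262, -0.961, -0.085], [0.309, 0.0, -0.951]]
force: [1.0, 0.0, -1.0]
opening: 0.456
```

>>> arm_command([
  {"translation":[0.0083,0,0.039],"dr":[0,0,0],"jaw":1},
  {"translation":[0,0,0],"dr":[0,0,0],"jaw":1},
])

```text
time_s: 16.85
position: [0.5405, 0.0236, 0.1392]
tcp_rot: [[0.914, -0.276, 0.297], [-0.262, -0.961, -0.085], [0.309, 0.0, -0.951]]
force: [0.5, 1.0, -1.9]
opening: 0.458
```

>>> arm_command([
  {"translation":[0.0083,0,0.039],"dr":[0,0,0],"jaw":1},
  {"translation":[0,0,0],"dr":[0,0,0],"jaw":1},
])

```text
time_s: 17.02
position: [0.541, 0.0235, 0.1383]
tcp_rot: [[0.914, -0.276, 0.297], [-0.262, -0.961, -0.085], [0.309, 0.0, -0.951]]
force: [-0.2, 0.1, -1.2]
opening: 0.452
```

```bash
python3 -c "
from h import *
look('12',.022)"
```

```text
grasp pt in pin frame mm [-0.24  0.9  90.8 ] underside at 21.8 F pinframe [ 0.8 -0.  -0.9]
pos [0.541  0.0235 0.1383] F [-0.2  0.1 -1.2] open 0.452 t 17.02 j [ -8.  28. 112.  -7.  23. 104.]
shift units [ 0.171 -0.036  0.855]
turn units [ 0.001 -0.004 -0.002]
side 355 off mm [ 0.98 -0.52] tilt deg [0.32 0.61] res 1.05
top 220 off mm [-1.72  0.47] tilt deg [-0.08 -0.1 ] res 0.75
pin seen: side (1.55,-0.4) top (-1.6,0.5)
```

View pics/side12c.png

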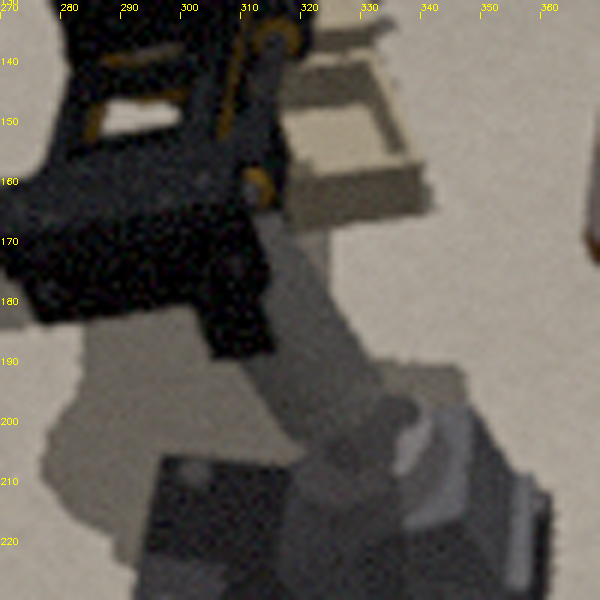

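No stop at 27 mm, so this looks like the good sleeve. Carrying on.

>>> arm_command([
  {"translation":[0.0083,0,0.043],"dr":[0,0,0],"jaw":1},
  {"translation":[0.0083,0,0.043],"dr":[0,0,0],"jaw":1},
  {"translation":[0.0083,0,0.039],"dr":[0,0,0],"jaw":1},
  {"translation":[0.0083,0,0.039],"dr":[0,0,0],"jaw":1},
  {"translation":[0.0083,0,0.039],"dr":[0,0,0],"jaw":1},
  {"translation":[0.0083,0,0.039],"dr":[0,0,0],"jaw":1},
  {"translation":[0.0083,0,0.039],"dr":[0,0,0],"jaw":1},
  {"translation":[0,0,0],"dr":[0,0,0],"jaw":1},
])

```text
time_s: 17.78
position: [0.5444, 0.0225, 0.132]
tcp_rot: [[0.914, -0.276, 0.297], [-0.262, -0.961, -0.085], [0.309, 0.0, -0.951]]
force: [0.0, -0.2, -0.9]
opening: 0.456
```

>>> arm_command([
  {"translation":[0.0083,0,0.039],"dr":[0,0,0],"jaw":1},
  {"translation":[0.0083,0,0.039],"dr":[0,0,0],"jaw":1},
  {"translation":[0.0083,0,0.039],"dr":[0,0,0],"jaw":1},
  {"translation":[0.0083,0,0.039],"dr":[0,0,0],"jaw":1},
  {"translation":[0.0083,0,0.039],"dr":[0,0,0],"jaw":1},
  {"translation":[0,0,0],"dr":[0,0,0],"jaw":1},
])

```text
time_s: 18.28
position: [0.5468, 0.0218, 0.1277]
tcp_rot: [[0.914, -0.276, 0.297], [-0.262, -0.961, -0.085], [0.309, -0.0, -0.951]]
force: [0.0, 0.1, -1.3]
opening: 0.461
```

```bash
python3 -c "
from h import *
look('13',.010)"
```

```text
grasp pt in pin frame mm [-0.14  0.89 78.58] underside at 9.6 F pinframe [ 0.6 -0.1 -1.1]
pos [0.5468 0.0218 0.1277] F [ 0.   0.1 -1.3] open 0.461 t 18.28 j [ -8.  29. 111.  -7.  21. 104.]
shift units [ 0.074 -0.036  0.376]
turn units [ 0.001 -0.003 -0.003]
side 352 off mm [ 1.4  -0.65] tilt deg [-0.26  0.63] res 1.08
top 205 off mm [-1.88  0.38] tilt deg [-0.    0.17] res 0.74
pin seen: side (1.55,-0.4) top (-1.6,0.5)
```

>>> arm_command([
  {"translation":[0.0083,0,0.039],"dr":[0,0,0],"jaw":1},
  {"translation":[0.0083,0,0.039],"dr":[0,0,0],"jaw":1},
  {"translation":[0.0083,0,0.039],"dr":[0,0,0],"jaw":1},
  {"translation":[0.0083,0,0.039],"dr":[0,0,0],"jaw":1},
  {"translation":[0.0083,0,0.039],"dr":[0,0,0],"jaw":1},
  {"translation":[0.0083,0,0.039],"dr":[0,0,0],"jaw":1},
  {"translation":[0,0,0],"dr":[0,0,0],"jaw":1},
])

```text
time_s: 18.97
position: [0.5497, 0.021, 0.1225]
tcp_rot: [[0.914, -0.276, 0.297], [-0.262, -0.961, -0.085], [0.309, 0.0, -0.951]]
force: [-0.1, -0.3, -1.7]
opening: 0.454
```

>>> arm_command([
  {"translation":[0.0083,0,0.039],"dr":[0,0,0],"jaw":1},
  {"translation":[0,0,0],"dr":[0,0,0],"jaw":1},
])

```text
time_s: 19.13
position: [0.5501, 0.0208, 0.1217]
tcp_rot: [[0.914, -0.276, 0.297], [-0.262, -0.961, -0.085], [0.309, 0.0, -0.951]]
force: [-0.4, 0.2, -2.3]
opening: 0.457
```

>>> arm_command([
  {"translation":[0.0083,0,0.039],"dr":[0,0,0],"jaw":1},
  {"translation":[0,0,0],"dr":[0,0,0],"jaw":1},
])

```text
time_s: 19.3
position: [0.5506, 0.0207, 0.1209]
tcp_rot: [[0.914, -0.276, 0.297], [-0.262, -0.961, -0.085], [0.309, -0.0, -0.951]]
force: [0.0, 0.3, -3.0]
opening: 0.456
```

```bash
python3 -c "
from h import *
look('14',.002,False)"
```

```text
grasp pt in pin frame mm [-0.21  0.86 70.71] underside at 1.7 F pinframe [ 1.5 -0.3 -2.5]
pos [0.5506 0.0207 0.1209] F [ 0.   0.3 -3. ] open 0.456 t 19.3 j [ -8.  30. 111.  -7.  21. 104.]
shift units [ 0.006 -0.034  0.069]
turn units [ 0.    -0.004 -0.003]
```

>>> arm_command([
  {"translation":[0.0042,0,0.0195],"dr":[0,0,0],"jaw":1},
  {"translation":[0,0,0],"dr":[0,0,0],"jaw":1},
])

```text
time_s: 19.47
position: [0.5509, 0.0207, 0.1205]
tcp_rot: [[0.914, -0.276, 0.297], [-0.262, -0.961, -0.085], [0.309, 0.0, -0.951]]
force: [1.3, -0.5, -2.4]
opening: 0.458
```

>>> arm_command([
  {"translation":[0.0042,0,0.0195],"dr":[0,0,0],"jaw":1},
  {"translation":[0,0,0],"dr":[0,0,0],"jaw":1},
])

```text
time_s: 19.63
position: [0.5511, 0.0206, 0.12]
tcp_rot: [[0.914, -0.276, 0.297], [-0.262, -0.961, -0.085], [0.309, -0.0, -0.951]]
force: [0.1, 0.0, -1.6]
opening: 0.455
```

>>> arm_command([
  {"translation":[0.0042,0,0.0195],"dr":[0,0,0],"jaw":1},
  {"translation":[0,0,0],"dr":[0,0,0],"jaw":1},
])

```text
time_s: 19.8
position: [0.5513, 0.0205, 0.1196]
tcp_rot: [[0.914, -0.276, 0.298], [-0.262, -0.961, -0.085], [0.31, 0.0, -0.951]]
force: [-0.4, -0.6, -1.3]
opening: 0.456
```

>>> arm_command([
  {"translation":[0.0042,0,0.0195],"dr":[0,0,0],"jaw":1},
  {"translation":[0,0,0],"dr":[0,0,0],"jaw":1},
])

```text
time_s: 19.97
position: [0.5514, 0.0205, 0.1195]
tcp_rot: [[0.914, -0.276, 0.298], [-0.262, -0.961, -0.085], [0.31, 0.0, -0.951]]
force: [-1.8, 0.6, 1.9]
opening: 0.451
```

```bash
python3 -c "
from h import *
look('15',.0)"
```

```text
grasp pt in pin frame mm [-0.24  0.9  69.12] underside at 0.1 F pinframe [ 0.7 -0.1  2.5]
pos [0.5514 0.0205 0.1195] F [-1.8  0.6  1.9] open 0.451 t 19.97 j [ -8.  31. 111.  -7.  21. 104.]
shift units [-0.009 -0.036  0.007]
turn units [ 0.001 -0.006 -0.001]
side 351 off mm [ 1.27 -0.72] tilt deg [0.18 0.48] res 1.0
top 204 off mm [-2.05  0.61] tilt deg [ 0.19 -0.36] res 0.82
pin seen: side (1.55,-0.4) top (-1.6,0.5)
```

View pics/side15c.png

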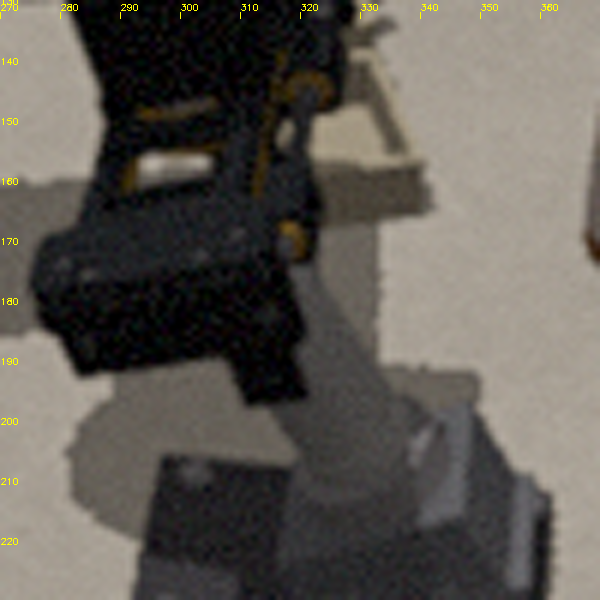

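The sleeve has reached the collar: underside at 0.1 mm, axial force up about 4 N. I'll press 0.4 mm further and hold.

>>> arm_command([
  {"translation":[0.003,0,0.014],"dr":[0,0,0],"jaw":1},
  {"translation":[0,0,0],"dr":[0,0,0],"jaw":1},
  {"translation":[0,0,0],"dr":[0,0,0],"jaw":1},
  {"translation":[0,0,0],"dr":[0,0,0],"jaw":1},
  {"translation":[0,0,0],"dr":[0,0,0],"jaw":1},
])

```text
time_s: 20.48
position: [0.5514, 0.0205, 0.1194]
tcp_rot: [[0.914, -0.276, 0.298], [-0.262, -0.961, -0.085], [0.31, 0.0, -0.951]]
force: [-3.8, -0.0, 6.5]
opening: 0.457
```

```bash
python3 -c "
from h import *
look('15',.0,False)"
```

```text
grasp pt in pin frame mm [-0.22  0.9  69.05] underside at 0.0 F pinframe [-0.1  1.1  7.4]
pos [0.5514 0.0205 0.1194] F [-3.8 -0.   6.5] open 0.457 t 20.48 j [ -8.  31. 111.  -7.  21. 104.]
shift units [-0.009 -0.036  0.004]
turn units [ 0.001 -0.006 -0.001]
```

Good sleeve, pressed home with about 9 N. I'll withdraw it along the axis.

>>> arm_command([
  {"translation":[-0.06,0,-0.28],"dr":[0,0,0],"jaw":1},
  {"translation":[-0.13,0,-0.61],"dr":[0,0,0],"jaw":1},
  {"translation":[-0.15,0,-0.7],"dr":[0,0,0],"jaw":1},
  {"translation":[-0.15,0,-0.7],"dr":[0,0,0],"jaw":1},
  {"translation":[-0.15,0,-0.7],"dr":[0,0,0],"jaw":1},
  {"translation":[-0.15,0,-0.7],"dr":[0,0,0],"jaw":1},
  {"translation":[0,0,-0.3],"dr":[0,-0.8,0],"jaw":1},
  {"translation":[0,0,-0.3],"dr":[0,-0.9,0],"jaw":1},
  {"translation":[0,0,0],"dr":[0,-0.9,0],"jaw":1},
  {"translation":[0,0,0],"dr":[0,-0.9,0],"jaw":1},
  {"translation":[0,0,0],"dr":[0,-0.9,0],"jaw":1},
  {"translation":[0,0,0],"dr":[0,-0.6,0],"jaw":1},
])

```text
time_s: 21.48
position: [0.504, 0.0341, 0.2154]
tcp_rot: [[0.94, -0.276, -0.2], [-0.27, -0.961, 0.058], [-0.208, -0.001, -0.978]]
force: [0.2, -0.4, -0.9]
opening: 0.454
```

```bash
python3 -c "
from h import *
T=Rtool(164,-12); look('q',0,False)
need(np.array([*BAY,.16])+T[:,2]*.011,T)"
```

```text
grasp pt in pin frame mm [-10.53   0.83 174.27] underside at 105.3 F pinframe [ 0.2  0.3 -0.9]
pos [0.504  0.0341 0.2154] F [ 0.2 -0.4 -0.9] open 0.454 t 21.48 j [-10.  27.  92.   1.  73.  96.]
shift units [ 2.725 -0.032  3.352]
turn units [-5.000e-03  5.001e+00 -5.000e-03]
pos [0.504  0.0341 0.2154] F [ 0.2 -0.4 -0.9] open 0.454 t 21.48 j [-10.  27.  92.   1.  73.  96.]
shift units [ 1.91  -9.657  2.306]
turn units [-0.006  0.001 -0.003]
```

>>> arm_command([
  {"translation":[0.17,-0.86,0.1],"dr":[0,0,0],"jaw":1},
  {"translation":[0.17,-0.88,0.1],"dr":[0,0,0],"jaw":1},
  {"translation":[0.17,-0.88,0.2],"dr":[0,0,0],"jaw":1},
  {"translation":[0.17,-0.88,0.2],"dr":[0,0,0],"jaw":1},
  {"translation":[0.17,-0.88,0.2],"dr":[0,0,0],"jaw":1},
  {"translation":[0.17,-0.88,0.25],"dr":[0,0,0],"jaw":1},
  {"translation":[0.17,-0.88,0.25],"dr":[0,0,0],"jaw":1},
  {"translation":[0.18,-0.88,0.25],"dr":[0,0,0],"jaw":1},
  {"translation":[0.18,-0.88,0.25],"dr":[0,0,0],"jaw":1},
  {"translation":[0.18,-0.88,0.25],"dr":[0,0,0],"jaw":1},
  {"translation":[0.18,-0.87,0.25],"dr":[0,0,0],"jaw":1},
  {"translation":[0,0,0],"dr":[0,0,0],"jaw":1},
])

```text
time_s: 22.48
position: [0.603, 0.2606, 0.1469]
tcp_rot: [[0.941, -0.273, -0.199], [-0.267, -0.962, 0.059], [-0.207, -0.002, -0.978]]
force: [-0.1, 0.2, -1.4]
opening: 0.456
```

>>> arm_command([
  {"translation":[0,0,0],"dr":[0,0,0],"jaw":1},
  {"translation":[0,0,0],"dr":[0,0,0],"jaw":1},
])

```text
time_s: 22.65
position: [0.6019, 0.2564, 0.1485]
tcp_rot: [[0.94, -0.276, -0.2], [-0.27, -0.961, 0.056], [-0.208, 0.001, -0.978]]
force: [-0.9, -0.1, -1.3]
opening: 0.456
```

```bash
python3 -c "
from h import *
T=Rtool(164,-12)
need(np.array([*BAY,.0745])+T[:,2]*.011,T)
p,d=capture('side');crop(p[:,:,::-1].copy(),'pics/s20.png',260,60,120,120,5)
p,d=capture('top');crop(p[:,:,::-1].copy(),'pics/t20.png',80,150,150,110,5)
"
```

```text
pos [0.6019 0.2564 0.1485] F [-0.9 -0.1 -1.3] open 0.456 t 22.65 j [ 11.  42.  74.   6.  75. 115.]
shift units [ 0.782 -0.033  3.301]
turn units [ 0.009 -0.    -0.001]
```

View pics/s20.png

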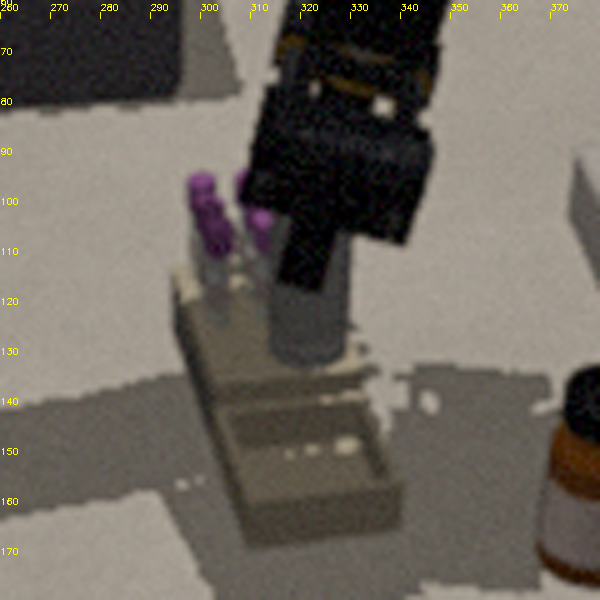

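View pics/t20.png

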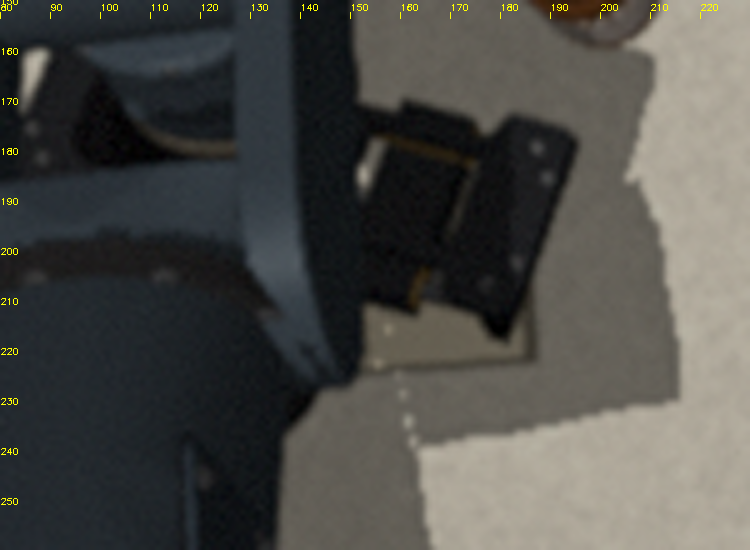

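>>> arm_command([
  {"translation":[0.11,-0.03,0.47],"dr":[0,0,0],"jaw":1},
  {"translation":[0.12,0,0.5],"dr":[0,0,0],"jaw":1},
  {"translation":[0.12,0,0.5],"dr":[0,0,0],"jaw":1},
  {"translation":[0.12,0,0.5],"dr":[0,0,0],"jaw":1},
  {"translation":[0.12,0,0.5],"dr":[0,0,0],"jaw":1},
  {"translation":[0.08,0,0.34],"dr":[0,0,0],"jaw":1},
  {"translation":[0.06,0,0.27],"dr":[0,0,0],"jaw":1},
  {"translation":[0,0,0],"dr":[0,0,0],"jaw":1},
  {"translation":[0,0,0],"dr":[0,0,0],"jaw":1},
  {"translation":[0,0,0],"dr":[0,0,0],"jaw":1},
])

```text
time_s: 23.58
position: [0.6049, 0.2573, 0.0702]
tcp_rot: [[0.941, -0.276, -0.198], [-0.27, -0.961, 0.057], [-0.206, -0.001, -0.978]]
force: [0.3, 1.2, -0.9]
opening: 0.458
```

```bash
python3 -c "
from h import *
T=Rtool(164,-12)
need(np.array([*BAY,.0742])+T[:,2]*.011,T)
p,d=capture('side');crop(p[:,:,::-1].copy(),'pics/s21.png',260,80,120,110,6)
"
```

```text
pos [0.6049 0.2573 0.0702] F [ 0.3  1.2 -0.9] open 0.458 t 23.58 j [ 11.  47.  76.   6.  67. 114.]
shift units [0.029 0.034 0.269]
turn units [-0.006 -0.015 -0.   ]
```

View pics/s21.png

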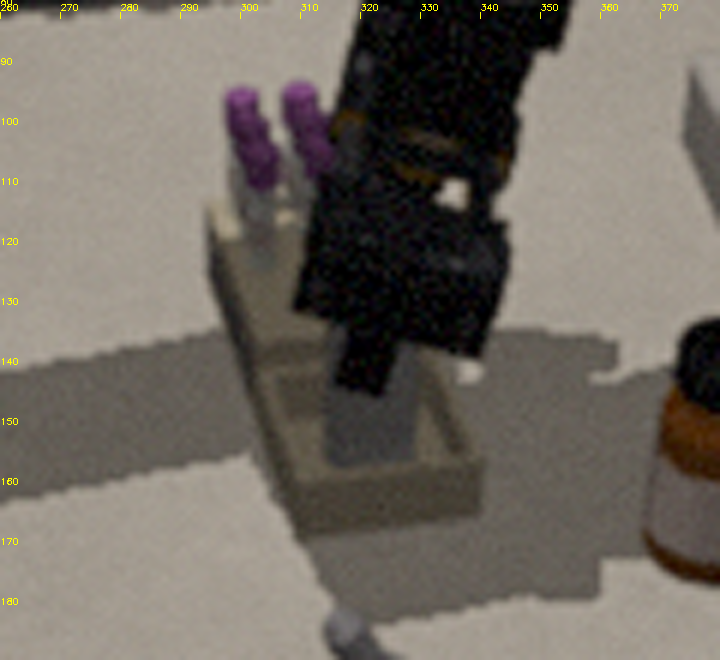

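Sleeve (bottom hidden at about (322,157)) is inside the bay, roughly central. Lowering the last few millimetres.

>>> arm_command([
  {"translation":[0.03,0.03,0.1],"dr":[0,-0.015,0],"jaw":1},
  {"translation":[0.02,0,0.08],"dr":[0,0,0],"jaw":1},
  {"translation":[0.01,0,0.05],"dr":[0,0,0],"jaw":1},
  {"translation":[0,0,0],"dr":[0,0,0],"jaw":1},
  {"translation":[0,0,0],"dr":[0,0,0],"jaw":1},
])

```text
time_s: 24.05
position: [0.6043, 0.2563, 0.0637]
tcp_rot: [[0.94, -0.276, -0.201], [-0.27, -0.961, 0.058], [-0.209, 0.0, -0.978]]
force: [0.6, 0.8, -2.3]
opening: 0.455
```

```bash
python3 -c "
from h import *
T=Rtool(164,-12)
need(np.array([*BAY,.074])+T[:,2]*.011,T)
"
```

```text
pos [0.6043 0.2563 0.0637] F [ 0.6  0.8 -2.3] open 0.455 t 24.05 j [ 11.  48.  76.   6.  67. 114.]
shift units [-0.011 -0.011  0.021]
turn units [ 0.     0.012 -0.003]
```

>>> arm_command([
  {"translation":[0.004,0,0.02],"dr":[0,0.01,0],"jaw":1},
  {"translation":[0,0,0],"dr":[0,0,0],"jaw":1},
  {"translation":[0,0,0],"dr":[0,0,0],"jaw":1},
])

```text
time_s: 24.3
position: [0.6045, 0.2563, 0.0633]
tcp_rot: [[0.94, -0.276, -0.2], [-0.27, -0.961, 0.057], [-0.208, -0.0, -0.978]]
force: [-0.2, -0.7, -2.1]
opening: 0.454
```

>>> arm_command([
  {"translation":[0.004,0,0.02],"dr":[0,0,0],"jaw":1},
  {"translation":[0,0,0],"dr":[0,0,0],"jaw":1},
  {"translation":[0,0,0],"dr":[0,0,0],"jaw":1},
])

```text
time_s: 24.55
position: [0.6045, 0.2563, 0.0632]
tcp_rot: [[0.94, -0.276, -0.2], [-0.27, -0.961, 0.057], [-0.208, -0.0, -0.978]]
force: [-0.6, -1.5, 2.6]
opening: 0.455
```

>>> arm_command([
  {"translation":[0,0,0],"dr":[0,0,0],"jaw":0.4},
  {"translation":[0,0,0],"dr":[0,0,0],"jaw":0.25},
  {"translation":[0,0,0],"dr":[0,0,0],"jaw":0.25},
  {"translation":[0,0,0],"dr":[0,0,0],"jaw":0.25},
  {"translation":[0,0,0],"dr":[0,0,0],"jaw":0.25},
  {"translation":[0,0,-0.4],"dr":[0,0,0],"jaw":0.25},
  {"translation":[0,0,-0.9],"dr":[0,0,0],"jaw":0.25},
  {"translation":[0,0,-1],"dr":[0,0,0],"jaw":0.25},
  {"translation":[0,0,-1],"dr":[0,0,0],"jaw":0.25},
  {"translation":[0,0,-1],"dr":[0,0,0],"jaw":0},
  {"translation":[0,0,0],"dr":[0,0,0],"jaw":0},
  {"translation":[0,0,0],"dr":[0,0,0],"jaw":0},
])

```text
time_s: 25.55
position: [0.6274, 0.2502, 0.1703]
tcp_rot: [[0.941, -0.276, -0.195], [-0.27, -0.961, 0.058], [-0.203, -0.002, -0.979]]
force: [-0.2, -0.3, -0.8]
opening: 0.902
```

```bash
python3 -c "
from h import *
T=Rtool(164,-12)
need(np.array([*A,.16])+T[:,2]*.011,T)
p,d=capture('side');crop(p[:,:,::-1].copy(),'pics/s22.png',260,80,120,110,6)
P=cloud('side',d).reshape(-1,3);k=(np.hypot(P[:,0]-.606,P[:,1]-.256)<.035)&(P[:,2]>.088)&(P[:,2]<.1);print(k.sum(),cv2.minEnclosingCircle((P[k,:2]*1e3).astype(np.float32)),np.median(P[k,2]))
"
```

```text
pos [0.6274 0.2502 0.1703] F [-0.2 -0.3 -0.8] open 0.902 t 25.55 j [ 10.  42.  70.   5.  79. 114.]
shift units [ 3.46  18.185  0.101]
turn units [-0.022 -0.043 -0.001]
131 ((604.972900390625, 256.0733642578125), 21.692407608032227) 0.09408698950998096
```

View pics/s22.png

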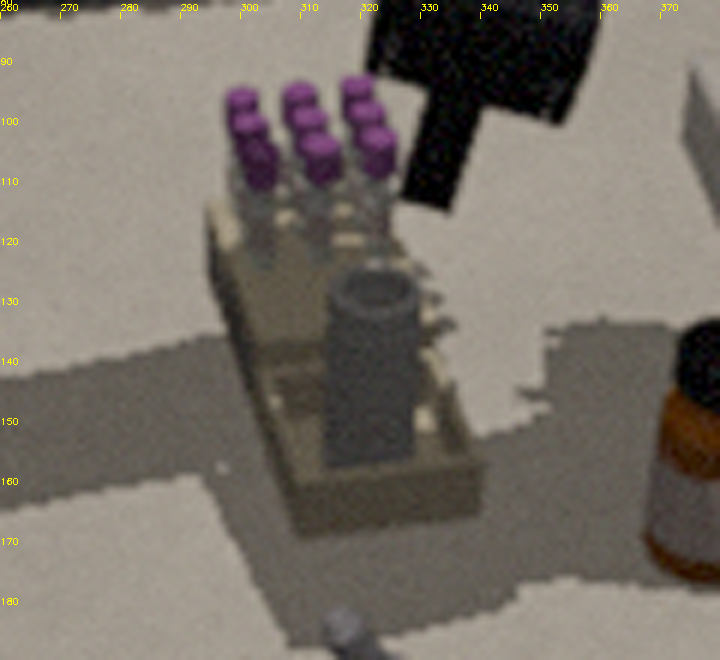

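Sleeve 1 stands upright in the bay: mouth at (323,130), top 94 mm up, centre (0.605, 0.256). Next the second sleeve.

>>> arm_command([
  {"translation":[0.1,0.7,0],"dr":[0,0,0],"jaw":0},
  {"translation":[0.19,0.95,0],"dr":[0,0,0],"jaw":0},
  {"translation":[0.19,0.95,0],"dr":[0,0,0],"jaw":0},
  {"translation":[0.19,0.95,0],"dr":[0,0,0],"jaw":0},
  {"translation":[0.19,0.95,0],"dr":[0,0,0],"jaw":0},
  {"translation":[0.19,0.95,0],"dr":[0,0,0],"jaw":0},
  {"translation":[0.19,0.95,0],"dr":[0,0,0],"jaw":0},
  {"translation":[0.19,0.95,0],"dr":[0,0,0],"jaw":0},
  {"translation":[0.19,0.95,0],"dr":[0,0,0],"jaw":0},
  {"translation":[0.19,0.95,0],"dr":[0,0,0],"jaw":0},
  {"translation":[0.19,0.95,0],"dr":[0,0,0],"jaw":0},
  {"translation":[0.19,0.95,0],"dr":[0,0,0],"jaw":0},
])

```text
time_s: 26.6
position: [0.5981, -0.0343, 0.1547]
tcp_rot: [[0.939, -0.276, -0.204], [-0.27, -0.961, 0.058], [-0.212, 0.001, -0.977]]
force: [-0.0, -1.7, -0.5]
opening: 0.999
```

>>> arm_command([
  {"translation":[0.19,0.95,0],"dr":[0,0,0],"jaw":0},
  {"translation":[0.19,0.95,0],"dr":[0,0,0],"jaw":0},
  {"translation":[0.19,0.95,0],"dr":[0,0,0],"jaw":0},
  {"translation":[0.19,0.95,0],"dr":[0,0,0],"jaw":0},
  {"translation":[0.19,0.95,0],"dr":[0,0,0],"jaw":0},
  {"translation":[0.19,0.95,0],"dr":[0,0,0],"jaw":0},
  {"translation":[0.19,0.95,0],"dr":[0,0,0],"jaw":0},
  {"translation":[0,0,0],"dr":[0,0,0],"jaw":0},
  {"translation":[0,0,0],"dr":[0,0,0],"jaw":0},
  {"translation":[0,0,0],"dr":[0,0,0],"jaw":0},
])

```text
time_s: 27.43
position: [0.5843, -0.2009, 0.1484]
tcp_rot: [[0.939, -0.277, -0.203], [-0.27, -0.961, 0.06], [-0.211, -0.001, -0.977]]
force: [0.1, 0.5, -0.9]
opening: 0.998
```

```bash
python3 -c "
from h import *
T=Rtool(164,-12)
need(np.array([*A,.069])+T[:,2]*.011,T)
p,d=capture('side');crop(p[:,:,::-1].copy(),'pics/s23.png',280,200,160,150,5)
"
```

```text
pos [ 0.5843 -0.2009  0.1484] F [ 0.1  0.5 -0.9] open 0.998 t 27.43 j [-28.  40.  78.  -3.  74.  79.]
shift units [0.803 0.371 3.515]
turn units [-0.013  0.034 -0.007]
```

View pics/s23.png

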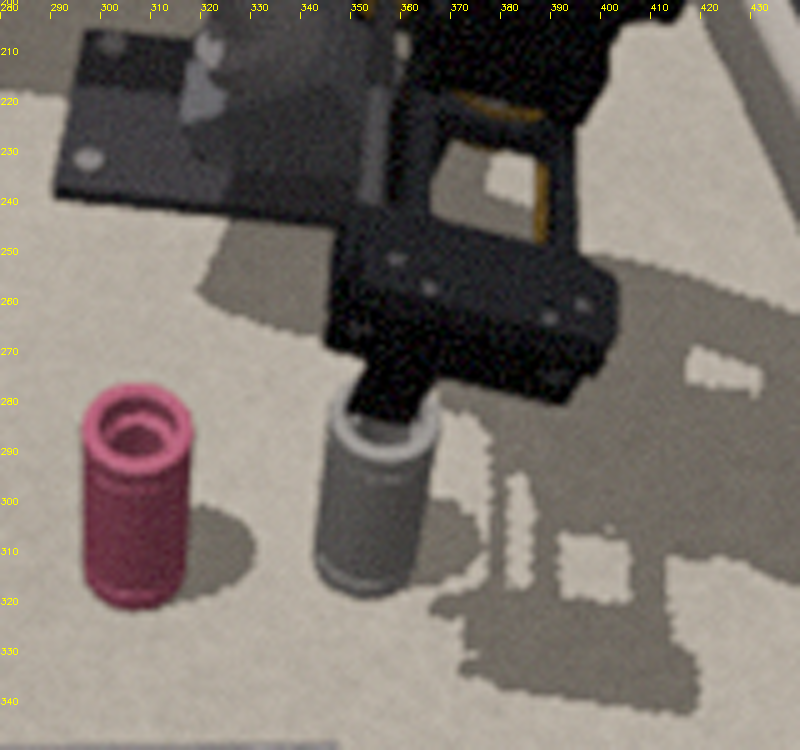

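>>> arm_command([
  {"translation":[0,0.37,0],"dr":[0,0.03,0],"jaw":0},
  {"translation":[0.11,0,0.5],"dr":[0,0,0],"jaw":0},
  {"translation":[0.11,0,0.5],"dr":[0,0,0],"jaw":0},
  {"translation":[0.11,0,0.5],"dr":[0,0,0],"jaw":0},
  {"translation":[0.11,0,0.5],"dr":[0,0,0],"jaw":0},
  {"translation":[0.12,0,0.5],"dr":[0,0,0],"jaw":0},
  {"translation":[0.12,0,0.5],"dr":[0,0,0],"jaw":0},
  {"translation":[0.12,0,0.5],"dr":[0,0,0],"jaw":0},
  {"translation":[0,0,0],"dr":[0,0,0],"jaw":0},
  {"translation":[0,0,0],"dr":[0,0,0],"jaw":0},
  {"translation":[0,0,0],"dr":[0,0,0],"jaw":0},
])

```text
time_s: 28.4
position: [0.5852, -0.2109, 0.06]
tcp_rot: [[0.941, -0.276, -0.196], [-0.27, -0.961, 0.056], [-0.204, 0.0, -0.979]]
force: [0.8, -0.3, 0.7]
opening: 0.998
```

```bash
python3 -c "
from h import *
T=Rtool(164,-12)
need(np.array([*A,.069])+T[:,2]*.011,T)
"
```

```text
pos [ 0.5852 -0.2109  0.06  ] F [ 0.8 -0.3  0.7] open 0.998 t 28.4 j [-29.  47.  80.  -3.  65.  79.]
shift units [-0.087 -0.009  0.088]
turn units [ 0.    -0.035 -0.003]
```

>>> arm_command([
  {"translation":[-0.087,-0.009,0.088],"dr":[0,-0.035,0],"jaw":0},
  {"translation":[0,0,0],"dr":[0,0,0],"jaw":0},
  {"translation":[0,0,0],"dr":[0,0,0],"jaw":0},
  {"translation":[0,0,0],"dr":[0,0,0],"jaw":0},
])

```text
time_s: 28.73
position: [0.5827, -0.2099, 0.0587]
tcp_rot: [[0.94, -0.276, -0.2], [-0.27, -0.961, 0.057], [-0.208, 0.0, -0.978]]
force: [-0.0, -0.4, -0.1]
opening: 0.999
```

```bash
python3 -c "
from h import *
T=Rtool(164,-12)
need(np.array([*A,.069])+T[:,2]*.011,T)
"
```

```text
pos [ 0.5827 -0.2099  0.0587] F [-0.  -0.4 -0.1] open 0.999 t 28.73 j [-29.  47.  80.  -3.  65.  79.]
shift units [0.009 0.001 0.017]
turn units [ 0.001 -0.003 -0.002]
```

>>> arm_command([
  {"translation":[0.009,0,0.017],"dr":[0,0,0],"jaw":1},
  {"translation":[0,0,0],"dr":[0,0,0],"jaw":1},
  {"translation":[0,0,0],"dr":[0,0,0],"jaw":1},
  {"translation":[0,0,0],"dr":[0,0,0],"jaw":1},
  {"translation":[0,0,0],"dr":[0,0,0],"jaw":1},
  {"translation":[0,0,0],"dr":[0,0,0],"jaw":1},
  {"translation":[0,0,0],"dr":[0,0,0],"jaw":1},
  {"translation":[0,0,0],"dr":[0,0,0],"jaw":1},
])

```text
time_s: 29.4
position: [0.5826, -0.2098, 0.0577]
tcp_rot: [[0.94, -0.276, -0.2], [-0.27, -0.961, 0.058], [-0.208, 0.0, -0.978]]
force: [0.5, -0.5, -0.3]
opening: 0.475
```

```bash
python3 -c "
from h import *
X,Y,Z=axes();T=Rtool(164,18)
s=read_state();p=s['position'];print(s['opening'],p)
g=SEAT-.0002*X+.0009*Y+Z*(.09+.069)+T[:,2]*.011;g[2]+=.015;print(g)
need([p[0],p[1],g[2]]);need([g[0],g[1],p[2]],T)"
```

```text
0.47475976477275567 [ 0.58258788 -0.20982631  0.05765537]
[0.50816563 0.03286335 0.21233642]
pos [ 0.5826 -0.2098  0.0577] F [ 0.5 -0.5 -0.3] open 0.475 t 29.4 j [-29.  47.  80.  -3.  65.  79.]
shift units [-1.29   0.    -6.051]
pos [ 0.5826 -0.2098  0.0577] F [ 0.5 -0.5 -0.3] open 0.475 t 29.4 j [-29.  47.  80.  -3.  65.  79.]
shift units [-5.418 -8.51   1.155]
turn units [ 0.000e+00  5.006e+00 -2.000e-03]
```

>>> arm_command([
  {"translation":[-0.12,0,-0.57],"dr":[0,0,0],"jaw":1},
  {"translation":[-0.2,0,-0.92],"dr":[0,0,0],"jaw":1},
  {"translation":[-0.2,0,-0.92],"dr":[0,0,0],"jaw":1},
  {"translation":[-0.2,0,-0.92],"dr":[0,0,0],"jaw":1},
  {"translation":[-0.2,0,-0.92],"dr":[0,0,0],"jaw":1},
  {"translation":[-0.19,0,-0.9],"dr":[0,0,0],"jaw":1},
  {"translation":[-0.18,0,-0.9],"dr":[0,0,0],"jaw":1},
  {"translation":[-0.3,-0.5,0.065],"dr":[0,0,0],"jaw":1},
  {"translation":[-0.54,-0.85,0.115],"dr":[0,0,0],"jaw":1},
  {"translation":[-0.54,-0.85,0.115],"dr":[0,0,0],"jaw":1},
  {"translation":[-0.54,-0.85,0.115],"dr":[0,0,0],"jaw":1},
  {"translation":[-0.54,-0.85,0.115],"dr":[0,0,0],"jaw":1},
])

```text
time_s: 30.4
position: [0.5471, -0.0963, 0.2114]
tcp_rot: [[0.94, -0.276, -0.203], [-0.27, -0.961, 0.059], [-0.211, -0.001, -0.978]]
force: [0.3, 0.6, -2.7]
opening: 0.445
```

>>> arm_command([
  {"translation":[-0.54,-0.85,0.115],"dr":[0,0,0],"jaw":1},
  {"translation":[-0.54,-0.85,0.115],"dr":[0,0,0],"jaw":1},
  {"translation":[-0.54,-0.85,0.115],"dr":[0,0,0],"jaw":1},
  {"translation":[-0.54,-0.85,0.115],"dr":[0,0,0],"jaw":1},
  {"translation":[-0.54,-0.85,0.115],"dr":[0,0,0],"jaw":1},
  {"translation":[-0.26,-0.36,0.055],"dr":[0,0,0],"jaw":1},
  {"translation":[0,0,0],"dr":[0,0.8,0],"jaw":1},
  {"translation":[0,0,0],"dr":[0,0.9,0],"jaw":1},
  {"translation":[0,0,0],"dr":[0,0.9,0],"jaw":1},
  {"translation":[0,0,0],"dr":[0,0.9,0],"jaw":1},
  {"translation":[0,0,0],"dr":[0,0.9,0],"jaw":1},
  {"translation":[0,0,0],"dr":[0,0.6,0],"jaw":1},
])

```text
time_s: 31.4
position: [0.5052, 0.0337, 0.2118]
tcp_rot: [[0.914, -0.275, 0.297], [-0.262, -0.961, -0.085], [0.309, 0.0, -0.951]]
force: [-1.2, 0.3, -2.4]
opening: 0.447
```

>>> arm_command([
  {"translation":[0,0,0],"dr":[0,0,0],"jaw":1},
  {"translation":[0,0,0],"dr":[0,0,0],"jaw":1},
  {"translation":[0,0,0],"dr":[0,0,0],"jaw":1},
])

```text
time_s: 31.65
position: [0.5089, 0.0327, 0.2125]
tcp_rot: [[0.914, -0.276, 0.296], [-0.263, -0.961, -0.085], [0.308, -0.0, -0.951]]
force: [0.3, 0.5, -0.7]
opening: 0.448
```

```bash
python3 -c "
from h import *
look('30',.103)"
```

```text
grasp pt in pin frame mm [ -8.43   0.82 171.8 ] underside at 102.8 F pinframe [ 0.2 -0.6 -0.7]
pos [0.5089 0.0327 0.2125] F [ 0.3  0.5 -0.7] open 0.448 t 31.65 j [ -7.  18. 112.  -5.  33. 102.]
shift units [ 0.528 -0.033  4.092]
turn units [-0.     0.007 -0.004]
side 436 off mm [-8.86 -0.64] tilt deg [0.29 0.36] res 1.06
top 276 off mm [-12.26  -0.03] tilt deg [-0.    0.41] res 0.69
pin seen: side (1.55,-0.4) top (-1.6,0.5)
```

>>> arm_command([
  {"translation":[-0.2,0.014,0.043],"dr":[0,0,0],"jaw":1},
  {"translation":[-0.207,0,0.043],"dr":[0,0,0],"jaw":1},
  {"translation":[0.083,0,0.391],"dr":[0,0,0],"jaw":1},
  {"translation":[0.083,0,0.391],"dr":[0,0,0],"jaw":1},
  {"translation":[0,0,0],"dr":[0,0,0],"jaw":1},
  {"translation":[0,0,0],"dr":[0,0,0],"jaw":1},
  {"translation":[0,0,0],"dr":[0,0,0],"jaw":1},
])

```text
time_s: 32.33
position: [0.509, 0.0322, 0.1894]
tcp_rot: [[0.915, -0.276, 0.296], [-0.263, -0.961, -0.085], [0.308, 0.0, -0.951]]
force: [-0.2, 0.3, -2.5]
opening: 0.449
```

```bash
python3 -c "
from h import *
look('31',.083)"
```

```text
grasp pt in pin frame mm [  2.88   1.3  151.62] underside at 82.6 F pinframe [ 1.5 -0.2 -2.1]
pos [0.509  0.0322 0.1894] F [-0.2  0.3 -2.5] open 0.449 t 32.33 j [ -7.  20. 113.  -6.  29. 103.]
shift units [ 0.805 -0.053  3.208]
turn units [ 0.002  0.013 -0.004]
side 407 off mm [ 2.95 -0.03] tilt deg [-0.39  0.03] res 1.07
top 261 off mm [-0.8   0.65] tilt deg [ 0.43 -0.21] res 0.73
pin seen: side (1.55,-0.4) top (-1.6,0.5)
```

View pics/side31c.png

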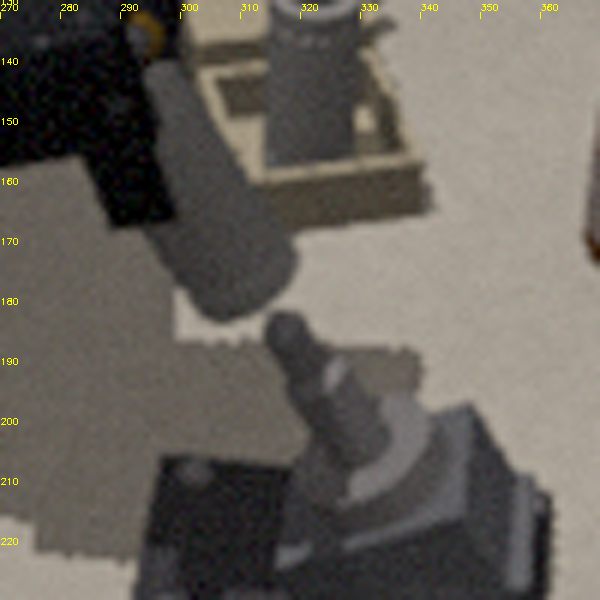

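>>> arm_command([
  {"translation":[0.043,-0.01,-0.009],"dr":[0,0.01,0],"jaw":1},
  {"translation":[0.075,0,0.352],"dr":[0,0,0],"jaw":1},
  {"translation":[0.075,0,0.352],"dr":[0,0,0],"jaw":1},
  {"translation":[0.075,0,0.352],"dr":[0,0,0],"jaw":1},
  {"translation":[0.05,0,0.235],"dr":[0,0,0],"jaw":1},
  {"translation":[0,0,0],"dr":[0,0,0],"jaw":1},
  {"translation":[0,0,0],"dr":[0,0,0],"jaw":1},
  {"translation":[0,0,0],"dr":[0,0,0],"jaw":1},
])

```text
time_s: 33.1
position: [0.5257, 0.0277, 0.1615]
tcp_rot: [[0.914, -0.276, 0.297], [-0.262, -0.961, -0.085], [0.309, 0.0, -0.951]]
force: [0.4, 0.4, -2.2]
opening: 0.445
```

```bash
python3 -c "
from h import *
look('32',.05)"
```

```text
grasp pt in pin frame mm [  1.89   1.03 118.87] underside at 49.9 F pinframe [ 0.8 -0.5 -2.1]
pos [0.5257 0.0277 0.1615] F [ 0.4  0.4 -2.2] open 0.445 t 33.1 j [ -8.  24. 113.  -6.  25. 103.]
shift units [ 0.489 -0.042  1.936]
turn units [ 0.002  0.001 -0.002]
side 386 off mm [ 1.53 -0.73] tilt deg [0.31 0.69] res 1.06
top 239 off mm [-1.66  0.35] tilt deg [ 0.15 -0.01] res 0.71
pin seen: side (1.55,-0.4) top (-1.6,0.5)
```

View pics/side32c.png

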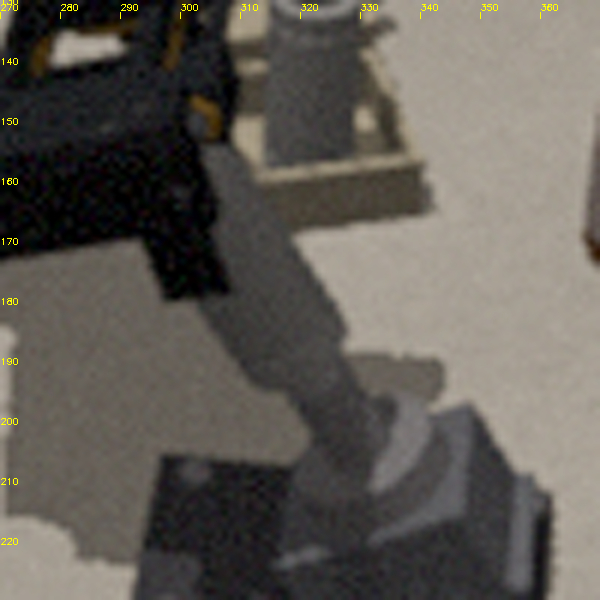

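>>> arm_command([
  {"translation":[0.0166,0,0.078],"dr":[0,0,0],"jaw":1},
  {"translation":[0.0166,0,0.078],"dr":[0,0,0],"jaw":1},
  {"translation":[0.0166,0,0.078],"dr":[0,0,0],"jaw":1},
  {"translation":[0.0166,0,0.078],"dr":[0,0,0],"jaw":1},
  {"translation":[0,0,0],"dr":[0,0,0],"jaw":1},
  {"translation":[0,0,0],"dr":[0,0,0],"jaw":1},
])

```text
time_s: 33.7
position: [0.5296, 0.0266, 0.1547]
tcp_rot: [[0.914, -0.276, 0.297], [-0.262, -0.961, -0.085], [0.309, 0.0, -0.951]]
force: [-0.2, 0.0, -1.6]
opening: 0.446
```

```bash
python3 -c "
from h import *
look('33',.042)"
```

```text
grasp pt in pin frame mm [  1.74   1.02 110.92] underside at 41.9 F pinframe [ 0.9  0.  -1.3]
pos [0.5296 0.0266 0.1547] F [-0.2  0.  -1.6] open 0.446 t 33.7 j [ -8.  25. 113.  -6.  24. 104.]
shift units [ 0.417 -0.041  1.626]
turn units [ 0.001 -0.002 -0.003]
side 383 off mm [ 1.56 -0.47] tilt deg [-0.09  0.04] res 1.04
top 236 off mm [-1.83  0.31] tilt deg [ 0.5  -0.06] res 0.75
pin seen: side (1.55,-0.4) top (-1.6,0.5)
```

>>> arm_command([
  {"translation":[0.0166,0,0.078],"dr":[0,0,0],"jaw":1},
  {"translation":[0.0166,0,0.078],"dr":[0,0,0],"jaw":1},
  {"translation":[0.0166,0,0.078],"dr":[0,0,0],"jaw":1},
  {"translation":[0.0166,0,0.078],"dr":[0,0,0],"jaw":1},
  {"translation":[0.0166,0,0.078],"dr":[0,0,0],"jaw":1},
  {"translation":[0,0,0],"dr":[0,0,0],"jaw":1},
])

```text
time_s: 34.3
position: [0.5345, 0.0252, 0.1458]
tcp_rot: [[0.914, -0.276, 0.297], [-0.262, -0.961, -0.085], [0.309, 0.0, -0.951]]
force: [0.2, 1.0, -2.2]
opening: 0.446
```

>>> arm_command([
  {"translation":[0.0083,0,0.039],"dr":[0,0,0],"jaw":1},
  {"translation":[0.0083,0,0.039],"dr":[0,0,0],"jaw":1},
  {"translation":[0,0,0],"dr":[0,0,0],"jaw":1},
])

```text
time_s: 34.55
position: [0.5354, 0.025, 0.1444]
tcp_rot: [[0.914, -0.276, 0.297], [-0.262, -0.961, -0.085], [0.309, 0.0, -0.951]]
force: [-0.3, -0.6, -2.0]
opening: 0.447
```

```bash
python3 -c "
from h import *
look('34',.030)"
```

```text
grasp pt in pin frame mm [ 1.69  0.98 98.97] underside at 30.0 F pinframe [ 1.1  0.7 -1.7]
pos [0.5354 0.025  0.1444] F [-0.3 -0.6 -2. ] open 0.447 t 34.55 j [ -8.  27. 112.  -6.  23. 104.]
shift units [ 0.315 -0.039  1.159]
turn units [ 0.001 -0.003 -0.002]
side 369 off mm [ 1.13 -0.54] tilt deg [0.22 0.71] res 1.1
top 228 off mm [-1.83  0.45] tilt deg [ 0.46 -0.19] res 0.74
pin seen: side (1.55,-0.4) top (-1.6,0.5)
```

>>> arm_command([
  {"translation":[0,0,0.039],"dr":[0,0,0],"jaw":1},
  {"translation":[0.0042,0,0.0195],"dr":[0,0,0],"jaw":1},
  {"translation":[0,0,0],"dr":[0,0,0],"jaw":1},
])

```text
time_s: 34.9
position: [0.5359, 0.0248, 0.1431]
tcp_rot: [[0.914, -0.276, 0.297], [-0.262, -0.961, -0.085], [0.309, 0.0, -0.951]]
force: [0.2, -0.5, -2.1]
opening: 0.442
```

>>> arm_command([
  {"translation":[0.0042,0,0.0195],"dr":[0,0,0],"jaw":1},
  {"translation":[0,0,0],"dr":[0,0,0],"jaw":1},
])

```text
time_s: 35.07
position: [0.5362, 0.0247, 0.1427]
tcp_rot: [[0.914, -0.276, 0.297], [-0.262, -0.961, -0.085], [0.309, 0.0, -0.951]]
force: [0.1, -0.3, -1.8]
opening: 0.448
```

>>> arm_command([
  {"translation":[0.0042,0,0.0195],"dr":[0,0,0],"jaw":1},
  {"translation":[0,0,0],"dr":[0,0,0],"jaw":1},
])

```text
time_s: 35.23
position: [0.5364, 0.0247, 0.1423]
tcp_rot: [[0.914, -0.276, 0.297], [-0.262, -0.961, -0.085], [0.309, 0.0, -0.951]]
force: [-1.0, -0.3, -1.3]
opening: 0.445
```

>>> arm_command([
  {"translation":[0.0042,0,0.0195],"dr":[0,0,0],"jaw":1},
  {"translation":[0,0,0],"dr":[0,0,0],"jaw":1},
])

```text
time_s: 35.4
position: [0.5365, 0.0247, 0.1421]
tcp_rot: [[0.914, -0.276, 0.297], [-0.262, -0.961, -0.085], [0.309, -0.0, -0.951]]
force: [-1.0, 0.4, 1.1]
opening: 0.446
```

```bash
python3 -c "
from h import *
look('34',.030,False)"
```

```text
grasp pt in pin frame mm [ 1.91  0.97 96.41] underside at 27.4 F pinframe [ 0.3 -0.1  1.5]
pos [0.5365 0.0247 0.1421] F [-1.   0.4  1.1] open 0.446 t 35.4 j [ -8.  27. 112.  -6.  23. 104.]
shift units [ 0.302 -0.039  1.057]
turn units [ 0.001 -0.004 -0.002]
```

Contact at 27.4 mm: it stops part-way, as a bad sleeve should. I'll press a little more and hold.

>>> arm_command([
  {"translation":[0.003,0,0.014],"dr":[0,0,0],"jaw":1},
  {"translation":[0,0,0],"dr":[0,0,0],"jaw":1},
  {"translation":[0,0,0],"dr":[0,0,0],"jaw":1},
  {"translation":[0,0,0],"dr":[0,0,0],"jaw":1},
  {"translation":[0,0,0],"dr":[0,0,0],"jaw":1},
  {"translation":[0,0,0],"dr":[0,0,0],"jaw":1},
])

```text
time_s: 35.9
position: [0.5365, 0.0247, 0.142]
tcp_rot: [[0.914, -0.276, 0.297], [-0.262, -0.961, -0.085], [0.309, 0.0, -0.951]]
force: [-4.6, 1.0, 5.2]
opening: 0.446
```

```bash
python3 -c "
from h import *
look('35',.027)"
```

```text
grasp pt in pin frame mm [ 1.94  0.96 96.28] underside at 27.3 F pinframe [1.5 0.3 6.9]
pos [0.5365 0.0247 0.142 ] F [-4.6  1.   5.2] open 0.446 t 35.9 j [ -8.  27. 112.  -7.  23. 104.]
shift units [ 0.302 -0.039  1.051]
turn units [ 0.001 -0.004 -0.001]
side 365 off mm [ 1.27 -0.56] tilt deg [0.53 0.24] res 1.04
top 226 off mm [-1.56  0.18] tilt deg [0.19 0.2 ] res 0.76
pin seen: side (1.55,-0.4) top (-1.6,0.5)
```

View pics/side35c.png

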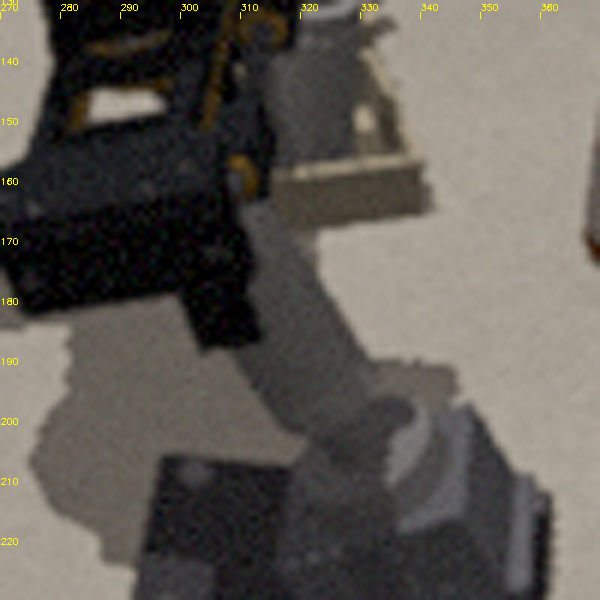

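The part-way stop is confirmed: underside held at 27.3 mm with about 8 N, mouth end near (322,200), above the collar. I'll withdraw it and take it to the tray.

>>> arm_command([
  {"translation":[-0.04,0,-0.2],"dr":[0,0,0],"jaw":1},
  {"translation":[-0.1,0,-0.47],"dr":[0,0,0],"jaw":1},
  {"translation":[-0.15,0,-0.7],"dr":[0,0,0],"jaw":1},
  {"translation":[-0.15,0,-0.7],"dr":[0,0,0],"jaw":1},
  {"translation":[-0.15,0,-0.7],"dr":[0,0,0],"jaw":1},
  {"translation":[0,0,-0.3],"dr":[0,-0.8,0],"jaw":1},
  {"translation":[0,0,-0.3],"dr":[0,-0.9,0],"jaw":1},
  {"translation":[0,0,0],"dr":[0,-0.9,0],"jaw":1},
  {"translation":[0,0,0],"dr":[0,-0.9,0],"jaw":1},
  {"translation":[0,0,0],"dr":[0,-0.9,0],"jaw":1},
  {"translation":[0,0,0],"dr":[0,-0.6,0],"jaw":1},
  {"translation":[0,0,0],"dr":[0,0,0],"jaw":1},
])

```text
time_s: 37.0
position: [0.5021, 0.0342, 0.2165]
tcp_rot: [[0.94, -0.277, -0.197], [-0.271, -0.961, 0.057], [-0.205, -0.0, -0.979]]
force: [-0.2, -0.3, -1.6]
opening: 0.447
```

```bash
python3 -c "
from h import *
T=Rtool(164,-12)
need(np.array([*TRAY,.15])+T[:,2]*.011,T)"
```

```text
pos [0.5021 0.0342 0.2165] F [-0.2 -0.3 -1.6] open 0.447 t 37.0 j [-10.  27.  93.   1.  72.  96.]
shift units [-6.744 -6.836  4.572]
turn units [-0.004 -0.027 -0.012]
```

>>> arm_command([
  {"translation":[-0.4,-0.4,0.27],"dr":[0,0,0],"jaw":1},
  {"translation":[-0.67,-0.68,0.46],"dr":[0,0,0],"jaw":1},
  {"translation":[-0.67,-0.68,0.46],"dr":[0,0,0],"jaw":1},
  {"translation":[-0.67,-0.68,0.46],"dr":[0,0,0],"jaw":1},
  {"translation":[-0.67,-0.68,0.46],"dr":[0,0,0],"jaw":1},
  {"translation":[-0.67,-0.68,0.46],"dr":[0,0,0],"jaw":1},
  {"translation":[-0.67,-0.68,0.46],"dr":[0,0,0],"jaw":1},
  {"translation":[-0.67,-0.68,0.46],"dr":[0,0,0],"jaw":1},
  {"translation":[-0.67,-0.68,0.46],"dr":[0,0,0],"jaw":1},
  {"translation":[-0.67,-0.68,0.46],"dr":[0,0,0],"jaw":1},
  {"translation":[-0.31,-0.32,0.16],"dr":[0,0,0],"jaw":1},
  {"translation":[0,0,0],"dr":[0,0,0],"jaw":1},
])

```text
time_s: 38.0
position: [0.3609, 0.2532, 0.1402]
tcp_rot: [[0.941, -0.272, -0.202], [-0.266, -0.962, 0.056], [-0.21, 0.001, -0.978]]
force: [-0.3, -0.9, -2.2]
opening: 0.446
```

>>> arm_command([
  {"translation":[0,0,0],"dr":[0,0,0],"jaw":1},
  {"translation":[0,0,0],"dr":[0,0,0],"jaw":1},
])

```text
time_s: 38.17
position: [0.3653, 0.2516, 0.1409]
tcp_rot: [[0.941, -0.276, -0.197], [-0.27, -0.961, 0.057], [-0.205, -0.001, -0.979]]
force: [0.4, -0.3, -1.4]
opening: 0.445
```

```bash
python3 -c "
from h import *
T=Rtool(164,-12)
need(np.array([*TRAY,.0725])+T[:,2]*.011,T)
p,d=capture('side');crop(p[:,:,::-1].copy(),'pics/s40.png',180,70,120,120,5)"
```

```text
pos [0.3653 0.2516 0.1409] F [ 0.4 -0.3 -1.4] open 0.445 t 38.17 j [ 16.  28. 107.   8.  55. 117.]
shift units [0.773 0.004 3.073]
turn units [-0.005 -0.024  0.001]
```

View pics/s40.png

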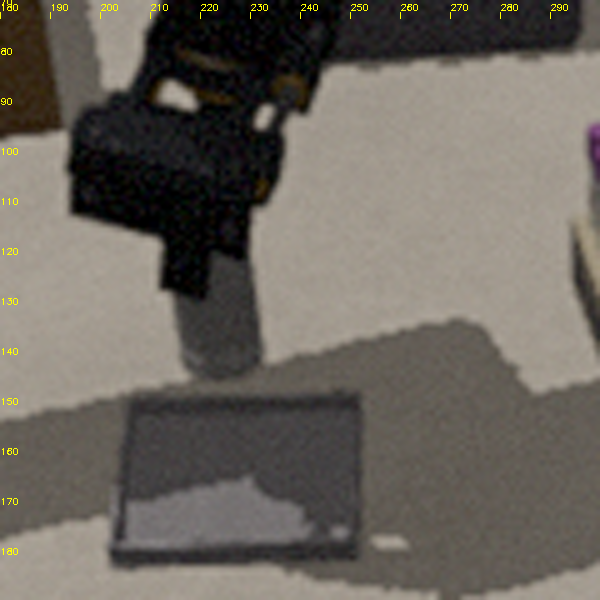

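Sleeve above the tray (tray centre about (230,165), sleeve end (224,143)). Lowering.

>>> arm_command([
  {"translation":[0.11,0,0.44],"dr":[0,-0.02,0],"jaw":1},
  {"translation":[0.13,0,0.5],"dr":[0,0,0],"jaw":1},
  {"translation":[0.13,0,0.5],"dr":[0,0,0],"jaw":1},
  {"translation":[0.13,0,0.5],"dr":[0,0,0],"jaw":1},
  {"translation":[0.13,0,0.45],"dr":[0,0,0],"jaw":1},
  {"translation":[0.08,0,0.35],"dr":[0,0,0],"jaw":1},
  {"translation":[0.04,0,0.15],"dr":[0,0,0],"jaw":1},
  {"translation":[0,0,0],"dr":[0,0,0],"jaw":1},
  {"translation":[0,0,0],"dr":[0,0,0],"jaw":1},
  {"translation":[0,0,0],"dr":[0,0,0],"jaw":1},
])

```text
time_s: 39.05
position: [0.3684, 0.2509, 0.0664]
tcp_rot: [[0.94, -0.276, -0.2], [-0.27, -0.961, 0.058], [-0.209, -0.001, -0.978]]
force: [-0.3, 0.2, -2.0]
opening: 0.444
```

```bash
python3 -c "
from h import *
T=Rtool(164,-12)
need(np.array([*TRAY,.0725])+T[:,2]*.011,T)
p,d=capture('side');crop(p[:,:,::-1].copy(),'pics/s41.png',180,70,120,120,5)"
```

```text
pos [0.3684 0.2509 0.0664] F [-0.3  0.2 -2. ] open 0.444 t 39.05 j [ 15.  37. 109.   9.  45. 115.]
shift units [0.038 0.013 0.182]
turn units [-0.006  0.006 -0.003]
```

View pics/s41.png

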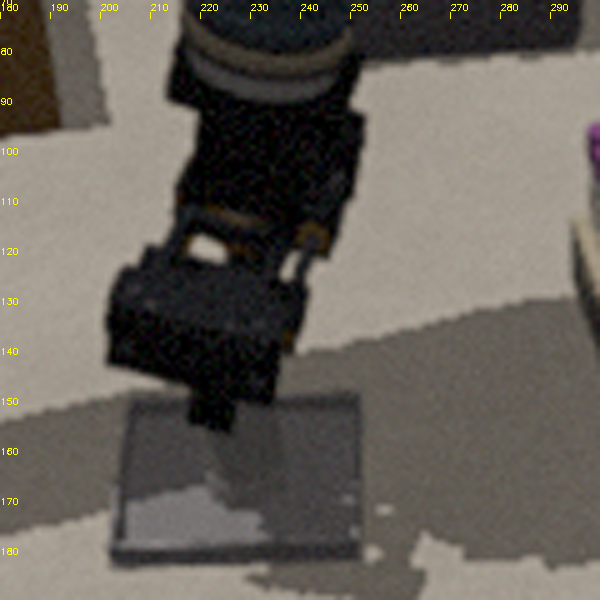

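>>> arm_command([
  {"translation":[0.02,0,0.09],"dr":[0,0,0],"jaw":1},
  {"translation":[0.015,0,0.07],"dr":[0,0,0],"jaw":1},
  {"translation":[0,0,0.02],"dr":[0,0,0],"jaw":1},
  {"translation":[0,0,0],"dr":[0,0,0],"jaw":1},
  {"translation":[0,0,0],"dr":[0,0,0],"jaw":1},
])

```text
time_s: 39.52
position: [0.3686, 0.2511, 0.0629]
tcp_rot: [[0.94, -0.276, -0.2], [-0.269, -0.961, 0.058], [-0.208, -0.001, -0.978]]
force: [0.2, -0.9, 12.1]
opening: 0.448
```

>>> arm_command([
  {"translation":[0.004,0,0.02],"dr":[0,0,0],"jaw":1},
  {"translation":[0,0,0],"dr":[0,0,0],"jaw":1},
  {"translation":[0,0,0],"dr":[0,0,0],"jaw":1},
])

```text
time_s: 39.77
position: [0.3686, 0.2511, 0.0628]
tcp_rot: [[0.94, -0.276, -0.2], [-0.269, -0.961, 0.058], [-0.208, -0.001, -0.978]]
force: [0.8, -1.7, 16.8]
opening: 0.451
```

The sleeve landed slightly early, so I'll ease the pressure before releasing it.

>>> arm_command([
  {"translation":[-0.008,0,-0.035],"dr":[0,0,0],"jaw":1},
  {"translation":[0,0,0],"dr":[0,0,0],"jaw":1},
  {"translation":[0,0,0],"dr":[0,0,0],"jaw":1},
])

```text
time_s: 40.02
position: [0.3685, 0.2511, 0.0629]
tcp_rot: [[0.94, -0.276, -0.2], [-0.269, -0.961, 0.058], [-0.208, -0.001, -0.978]]
force: [0.9, -2.0, 10.8]
opening: 0.44
```

>>> arm_command([
  {"translation":[-0.008,0,-0.04],"dr":[0,0,0],"jaw":1},
  {"translation":[0,0,0],"dr":[0,0,0],"jaw":1},
  {"translation":[0,0,0],"dr":[0,0,0],"jaw":1},
])

```text
time_s: 40.27
position: [0.3681, 0.2511, 0.0629]
tcp_rot: [[0.94, -0.276, -0.201], [-0.27, -0.961, 0.058], [-0.209, -0.0, -0.978]]
force: [0.7, -1.4, 4.4]
opening: 0.445
```

>>> arm_command([
  {"translation":[0,0,0],"dr":[0,0,0],"jaw":0.4},
  {"translation":[0,0,0],"dr":[0,0,0],"jaw":0.2},
  {"translation":[0,0,0],"dr":[0,0,0],"jaw":0.1},
  {"translation":[0,0,0],"dr":[0,0,0],"jaw":0.1},
  {"translation":[0,0,0],"dr":[0,0,0],"jaw":0.1},
  {"translation":[0,0,-0.4],"dr":[0,0,0],"jaw":0.1},
  {"translation":[0,0,-0.9],"dr":[0,0,0],"jaw":0.1},
  {"translation":[0,0,-1],"dr":[0,0,0],"jaw":0.1},
  {"translation":[0,0,-1],"dr":[0,0,0],"jaw":0.1},
  {"translation":[0,0,-1],"dr":[0,0,0],"jaw":0},
  {"translation":[0,0,-1],"dr":[0,0,0],"jaw":0},
  {"translation":[0,0,-1],"dr":[0,0,0],"jaw":0},
])

```text
time_s: 41.27
position: [0.3993, 0.2416, 0.2179]
tcp_rot: [[0.94, -0.276, -0.202], [-0.27, -0.961, 0.058], [-0.21, 0.0, -0.978]]
force: [0.2, -0.3, 0.1]
opening: 0.987
```

```bash
python3 -c "
from h import *
for n in ('side','top'):
    p,d=capture(n);cv2.imwrite(f'pics/{n}50.png',p[:,:,::-1])
    P=cloud(n,d).reshape(-1,3)
    for c,z in (((.606,.256),.095),(TRAY,.093)):
        k=(np.hypot(P[:,0]-c[0],P[:,1]-c[1])<.045)&(abs(P[:,2]-z)<.006)
        if k.sum()>10: print(n,c,k.sum(),cv2.minEnclosingCircle((P[k,:2]*1e3).astype(np.float32)),np.median(P[k,2]))
"
```

```text
side (0.606, 0.256) 122 ((604.917236328125, 256.208740234375), 21.90200424194336) 0.09432889196302519
side [0.3705 0.25  ] 127 ((369.44134521484375, 251.36199951171875), 22.694616317749023) 0.09255772640269722
top (0.606, 0.256) 172 ((607.928955078125, 254.94570922851562), 20.264284133911133) 0.09509734613374599
top [0.3705 0.25  ] 32 ((381.098388671875, 257.983642578125), 14.275639533996582) 0.09393918694862724
```

View pics/side50.png

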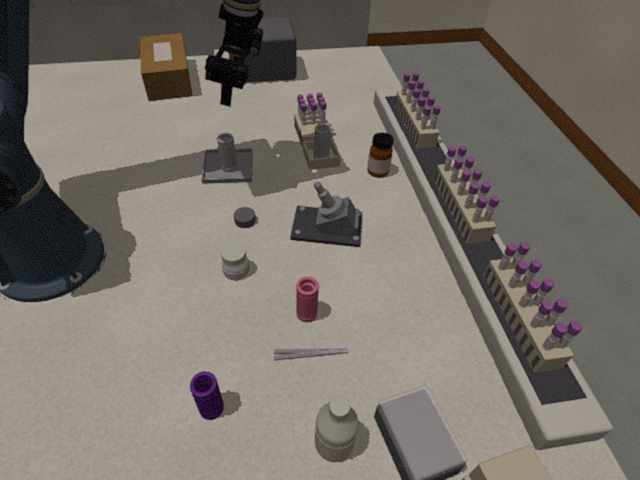

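View pics/top50.png

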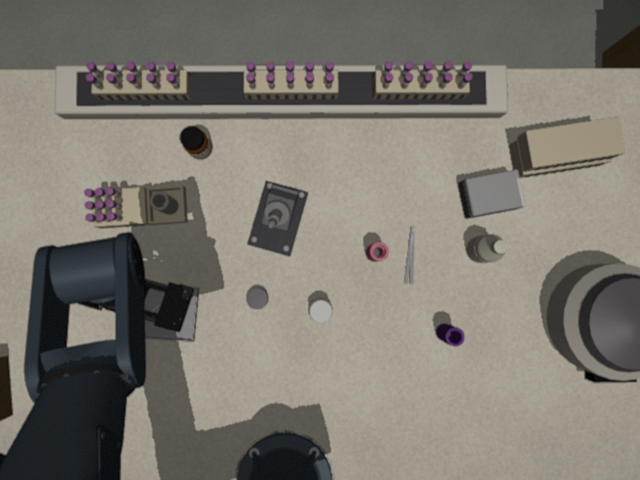

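Both sleeves stand upright: one in the bay at side (322,140), one in the tray at side (227,152). The bystanders sit at the same pixels as at the start, and the gripper is clear.

```bash
python3 -c "
from rig import *
print(hand_in())"
```

```text
the job is handed in; nothing more can be done
None
```

I tested both sleeves on the pin, sorted them, and handed the job in at about 41 s of the 72 s allowed. The hand-in reports no verdict.

- **First sleeve (from about x 0.39, y -0.31):** it went fully home, with its underside about 0 mm from the collar under about 9 N. It now stands in the rack bay, about 1–2 mm from the bay's centre, with its top 94–95 mm above the bench.
- **Second sleeve (from about x 0.585, y -0.21):** it stopped with its underside 27.3 mm above the collar, under about 8 N. It now stands in the tray, close to its centre, with its top about 93 mm up.

**Departures from a clean run**
- I lowered the first sleeve over the pin's nose once, then withdrew because two joints (j4 and j6) would have passed their limits at full depth. I stood it on the bench and gripped it again with the tool pitched 12°.
- The second sleeve reached the tray floor slightly early, with about 17 N on it. I eased that off before letting go.

**Last checks**
- Both sleeves were upright and released, with the gripper about 150 mm clear.
- The other things on the bench looked unmoved in both views.
- The two cameras disagree by about 3 mm in x throughout, so I aligned the sleeves to the pin within each camera's own view.
- In the top view the arm hid most of the tray sleeve, so its position rests on the side camera.

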